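Fetch the orange gauge from the revolving gauge rack

ROBOT

A 7-joint arm with a two-finger parallel gripper is mounted at the origin on the work surface. World frame = base frame: x ahead of the robot, y to its left, z up, the work surface at z = 0. Lengths are in m, angles in rad, forces in N, time in s.
With the tool pointing down it reaches from about 0.425 to 0.95 m from the base axis. Payload 16.7 kg.
Tool frame: the origin (TCP) lies between the finger pads; the fingertips stand 17 mm ahead of it and the grasp point (between the pads) lies 2 mm behind it; x points along the fingers, z is the direction in which the jaws open and shut, and the axes are right-handed (so a half turn about x gives the same grasp; the last joint's range is limited). The gripper opens to 94 mm and grips with 3 to 60 N. Pads are 16 mm wide; open, the fingers measure 119 mm over their backs; the gripper's body (75 mm by 177 mm) begins 78 mm behind the grasp point.
Start: joints at [-1.389, 0.426, 0.074, 1.606, -0.034, 1.111, -0.067], TCP at [0.219, 0.638, 0.222] pointing down, gripper open.
Joint ranges: [-2.85, 2.85], [-0.5, 2.14], [-1.23, 1.37], [0.21, 2.46], [-1.02, 4.16], [0.16, 2.05], [-2.73, 2.73]. Speed limits (rad/s): [1.89, 1.89, 2.39, 2.39, 3.01, 3.01, 3.01].

INTERFACE

Orientations are given as a unit quaternion [w, x, y, z].
In Python, from station import readout, cams, manip gives the robot as it stands. The module is installed in compiled form; this text tells all that it offers.
- The arm moves only by the tool step_arm, never from a script. Its argument "increments" is a list of rows, each an object of numbers: "hand": the finger opening in cm, from 0 to 9.4; "x", "y", "z": the shift along the tool's x, y, z in cm; "twist": the turn about the tool's x in degrees. In form: [{"hand": .., "x": .., "y": .., "z": .., "twist": ..}, ...]. A call has 1 to 20 rows; each row shifts and turns the commanded pose from where the row before left it, along the tool's axes as they then stand; what a row does not reach is not made up. A row lasts 1/10 s, in which the tool goes at most 50 mm and 8.59 degrees, less where a joint would pass 70% of its speed; a pose out of reach is approached as far as the arm can. A call with a gripper value outside its range is refused whole. The fingers move at their own pace and stop on an object; "squeeze" is the grip in N (left out, the last holds). Time passes only in rows, so rows that do not move let the fingers close. It gives the time, the measured TCP pose, the force and the opening at its end, in the units of the state.
- readout.state(): the state, without advancing time (a new reading comes with each control period).
- cams.capture(name): name is "scene" or "top" or "wrist"; returns a dict with "img" (480x640x3 uint8, red, green, blue), "K" (3x3 intrinsics, pixels), "origin" and "attitude" of the camera in the world. Camera axes: x right, y down, z forward; pixel columns grow to the right and rows downward; lengths in m; the calibration is good to about 2 mm. A picture is of the moment at which its call begins. There is no depth.
- manip.job_done(): hands the job in, once; it reports no verdict.
The state is a dict: "t": time; "q": joint angles; "joint_vel": joint speeds; "effort": joint torques, N m; "tool_pos": TCP position; "orientation": TCP orientation; "contact_force": force on the tool from outside, world axes, zero at the start; "moment": the same for the moment, N m; "grip_width": finger opening in m.
Only numpy, scipy, OpenCV 4.12 (cv2) and the standard library are available. Lean on these libraries where they do the work, as an engineer would, in place of code of your own. Each camera call takes 0.05 s, during which the arm holds its last target. There are 200 camera calls.

TASK

Turn the revolving gauge rack by its black six-sided knob until the pocket with the orange-handled gauge stands over the yellow pointer of the foot, let it come to rest, and then draw the orange gauge out of its slanted pocket. Stand it gently upright on the round black pad of the blue checking plate, fully on the pad, and let go. Leave the other gauges in their pockets and everything else on the bench where it is.

Things in the scene. Friction and masses are not known exactly. Their poses are not given: they have to be found in the camera images.
- wheel (a joint): angle of the rack's wheel about its vertical axis, rad, 0 at the start of the episode wherever the wheel stands, growing anticlockwise seen from above. It turns without end either way against a light friction (about 0.2 N m), has no stops or detents and stays where it is left.
- foot: dark round foot of the rack, fixed, 200 mm across, 30 mm high; origin on the bench, on the wheel's axis; the pointer lies along its -x. On it turns the blue wheel with five slanted aluminium pockets 72 degrees apart (gauges reach 165 mm from the axis, 200 mm above the bench). A column carries a blue top disc, 200 mm across, upper face 225 mm above the bench, with a dot over each pocket in its gauge's colour.
- knob (a point): grip point on the wheel's axis, at mid-height of the black hexagonal knob on the top disc: 46 mm across its upright flats, 53 mm over the corners, from 225 to 267 mm above the bench; this point is 246 mm above the bench. The knob is one with the wheel; one of its six flats faces the direction of the orange pocket (the others lie at every 60 degrees from it).
- pointer (a point): tip of the yellow pointer, a bar 30 mm wide and 12 mm high on the bench, sticking out of the rack's foot roughly towards the robot; 210 mm from the wheel's axis. Seen from above, the wanted pocket must stand on the line from the axis to this tip, within about 10 degrees.
- pocket_orange (a point): centre of the floor of the orange gauge's pocket, 75 mm from the wheel's axis, 64 mm above the bench; turns with the wheel. Every pocket is a square aluminium sleeve, 49 mm inside, 40 mm deep, walls 4 mm, its axis leaning outward (away from the wheel's axis) 30 degrees from vertical; it is open at its upper end.
- gauge_orange: the wanted gauge, loose, 0.26 to 0.46 kg: steel foot 44 x 44 x 45 mm, dark collar 34 mm square to 52 mm, orange handle 28 x 28 mm from 52 to 147 mm, end cap to 150 mm. Origin: centre of the foot's underside; z along the gauge to the handle's end. In the pocket it leans outward 30 degrees, foot down, its own y level (along the wheel's rim); it is drawn out along its z, over 40 mm.
- plate: blue checking plate, fixed, 130 x 250 x 14 mm, lying flat. Origin: on the bench under the centre of the round pad; y along the plate; the plate runs from y = -190 to +60 mm, x = -65 to +65 mm. A blue bracket with a square window, 90 mm wide and 103 mm high, stands on it at y = -95 to -185 mm, x = -15 to +15 mm.
- pad (a point): centre of the upper face of the round black pad, 90 mm across, 18 mm above the bench, on the blue plate.
- gauge_blue: a gauge of the same shape and size with a blue handle, loose in its own pocket, 72 degrees anticlockwise (from above) from the orange one's; leave it there. Origin: centre of the underside of its foot.
- pocket_blue (a point): centre of the floor of the pocket of the blue gauge; turns with the wheel.
- gauge_green: a gauge of the same shape and size with a green handle, loose in its own pocket, 144 degrees anticlockwise (from above) from the orange one's; leave it there. Origin: centre of the underside of its foot.
- pocket_green (a point): centre of the floor of the pocket of the green gauge; turns with the wheel.
- gauge_white: a gauge of the same shape and size with a white handle, loose in its own pocket, 216 degrees anticlockwise (from above) from the orange one's; leave it there. Origin: centre of the underside of its foot.
- pocket_white (a point): centre of the floor of the pocket of the white gauge; turns with the wheel.
- gauge_black: a gauge of the same shape and size with a black handle, loose in its own pocket, 288 degrees anticlockwise (from above) from the orange one's; leave it there. Origin: centre of the underside of its foot.
- pocket_black (a point): centre of the floor of the pocket of the black gauge; turns with the wheel.
- slab: aluminium slab 300 x 100 x 12 mm lying on the bench; origin under its centre. Bystander, leave it alone.
- driver: screwdriver with a red handle lying on the bench; origin under it. Bystander, leave it alone.
- oil: oil bottle, 60 mm across, 150 mm high, red cap; origin under its centre. Bystander, leave it alone.
- carton: closed cardboard carton 120 x 160 x 70 mm; origin under its centre. Bystander, leave it alone.
- roller: black roller, 60 mm across, 30 mm high, standing on its end face; origin under its centre. Bystander, leave it alone.

How it is judged:
By the outcome, as a careful person would: the job done as asked, in the order asked, and still so for the second after the job is handed in, with the robot touching nothing.
It also fails if it takes over 64 s, if anything falls off the work surface, if the arm or the gripper's body presses on something with over 40 N, if the wrist force passes 120 N, or if a joint passes its speed limit or range.

## Working session

There is one attempt and no reset: what is moved stays moved. The work goes in short steps, Python scripts to look and compute and a tool call to move; the robot and the scene stay as the last step left them, time stands still between calls to the robot, and variables do not carry over. Pictures are saved under pics/ and viewed, about 8 in all and at most 12, crops included, and the job is handed in when it is done.

Besides the shell and the picture viewer there is one more tool, called after "Request:" in YAML: its name, and indented under it one key for each argument. step_arm: Moves the arm, as the interface text tells. Its arguments: {"type":"object","properties":{"increments":{"type":"array"},"squeeze":{"type":"number"}},"required":["increments"]}

```bash
mkdir -p pics; python3 - <<'E'
from station import readout,cams
import cv2
s=readout.state();print({k:s[k] for k in('t','tool_pos','orientation','contact_force','grip_width')})
for n in('scene','top'):
    c=cams.capture(n);cv2.imwrite(f'pics/{n}0.png',c['img'][:,:,::-1]);print(n,c['K'],c['origin'],c['attitude'])
E
```

```text
{'t': 0.0, 'tool_pos': array([0.21912055, 0.63798946, 0.22175286]), 'orientation': array([ 0.57513976, -0.41115725,  0.57586519,  0.4105402 ]), 'contact_force': array([-0.33530459,  0.00649878, -0.44899452]), 'grip_width': 0.09408713628758096}
scene [[535.5488966    0.         318.36811215]
 [  0.         535.5488966  245.77628934]
 [  0.           0.           1.        ]] [ 0.64879719 -0.44402555  1.66000692] [-0.16456301  0.98218645  0.0898621  -0.01239371]
top [[525.15905577   0.         316.51184933]
 [  0.         525.15905577 233.56579379]
 [  0.           0.           1.        ]] [0.37056075 0.07478276 1.31924037] [ 0.04891293 -0.69889852  0.71156441 -0.05314567]
```

View pics/scene0.png

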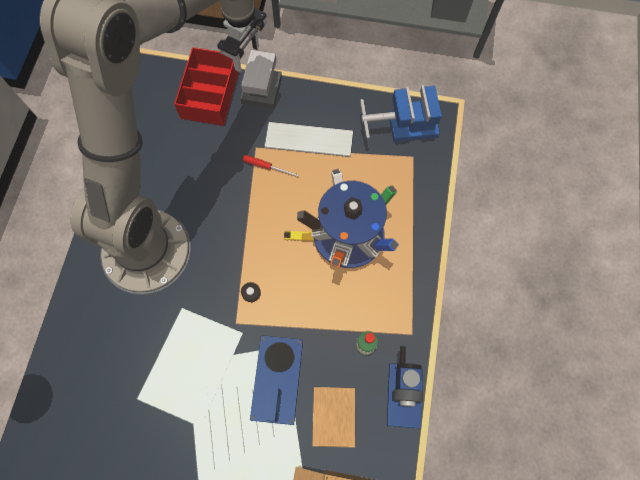

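View pics/top0.png

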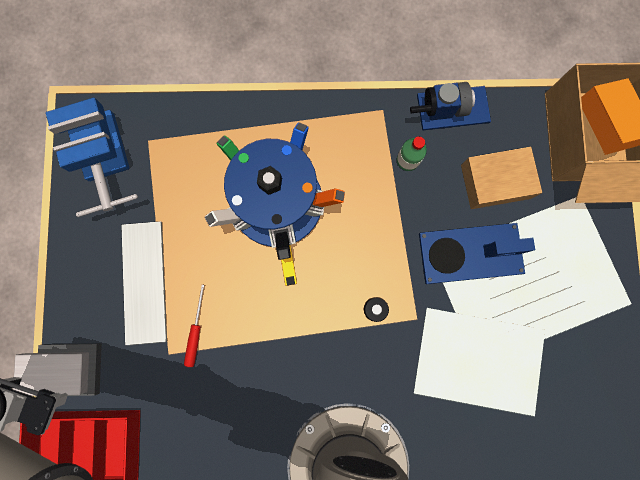

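The top view shows the knob at (268,178), orange dot (307,187), pointer tip about (290,284) and pad (446,255). In the scene view they are at (353,207), (344,236), (286,236) and (280,357). The orange pocket lies about 70-90° anticlockwise of the pointer. Next I'll triangulate.

```bash
cat > h.py <<'E'
import numpy as np,cv2
from scipy.spatial.transform import Rotation as R
def rot(q): return R.from_quat(np.r_[q[1:],q[0]]).as_matrix()
def ray(c,uv):
    d=rot(c['attitude'])@np.linalg.solve(c['K'],[uv[0],uv[1],1]);return np.array(c['origin']),d/np.linalg.norm(d)
def plane(c,uv,z):
    o,d=ray(c,uv);return o+d*(z-o[2])/d[2]
def tri(cs,uvs):
    A=0;b=0;L=[]
    for c,uv in zip(cs,uvs):
        o,d=ray(c,uv);P=np.eye(3)-np.outer(d,d);A=A+P;b=b+P@o;L.append((P,o))
    x=np.linalg.solve(A,b);return x,max(np.linalg.norm(P@(x-o)) for P,o in L)
def proj(c,p):
    v=c['K']@(rot(c['attitude']).T@(np.asarray(p)-c['origin']));return v[:2]/v[2]
def blob(img,near,lo,hi,r=12):
    u,v=map(int,near);h=cv2.cvtColor(img,cv2.COLOR_RGB2HSV)
    m=cv2.inRange(h,lo,hi);w=np.zeros_like(m);cv2.circle(w,(u,v),r,255,-1);m&=w
    M=cv2.moments(m,True);return np.array([M['m10']/M['m00'],M['m01']/M['m00']]),M['m00']
E
python3 - <<'E'
from station import cams
from h import *
S,T=cams.capture('scene'),cams.capture('top');cs=[S,T]
col={'orange':((5,150,120),(18,255,255),8),'green':((40,100,60),(85,255,255),7),'blue':((105,100,180),(120,255,255),7),'white':((0,0,180),(180,60,255),7),'black':((0,0,0),(180,255,60),6)}
pt={'orange':((344,236),(307,187)),'green':((375,197),(243,158)),'blue':((376,227),(287,150)),'white':((344,187),(237,200)),'black':((325,211),(277,219))}
D={}
for k,(lo,hi,r) in col.items():
    uv=[blob(c['img'],p,lo,hi,r) for c,p in zip(cs,pt[k])]
    x,e=tri(cs,[u[0] for u in uv]);D[k]=x;print(k,x.round(4),round(e,4),[(u[0].round(1),u[1]) for u in uv])
for n,p,lo,hi,r in(('knobcap',((354,208),(268,178)),(0,0,150),(180,70,255),8),('pad',((280,357),(446,255)),(0,0,0),(180,130,45),24),('pointer',((292,236),(290,272)),(22,150,100),(35,255,255),16)):
    uv=[blob(c['img'],q,lo,hi,r) for c,q in zip(cs,p)]
    x,e=tri(cs,[u[0] for u in uv]);print(n,x.round(4),round(e,4),[(u[0].round(1),u[1]) for u in uv])
P=np.array(list(D.values()));print('mean',P.mean(0))
a=cv2.resize(S['img'][145:295,240:440],None,fx=4,fy=4,interpolation=2);b=cv2.resize(T['img'][120:300,200:360],None,fx=4,fy=4,interpolation=2)
b=cv2.resize(b,(533,600))
a=cv2.resize(a,(533,400));o=np.zeros((600,1066,3),np.uint8);o[:400,:533]=a;o[:,533:]=b
cv2.imwrite('pics/c1.png',cv2.resize(o,(800,450))[:,:,::-1])
E
```

```text
orange [0.6309 0.0859 0.226 ] 0.0018 [(array([343.7, 235.3]), 38.0), (array([307.1, 187.3]), 78.0)]
green [0.6993 0.2226 0.2263] 0.0023 [(array([374.6, 196. ]), 48.0), (array([243.2, 157.5]), 85.0)]
blue [0.7143 0.1291 0.2281] 0.0017 [(array([374.9, 226.1]), 39.0), (array([286.4, 149.5]), 77.0)]
white [0.6061 0.2357 0.2274] 0.0014 [(array([343.7, 186.7]), 40.0), (array([236.6, 199.6]), 85.0)]Traceback (most recent call last):
  File "<stdin>", line 8, in <module>
  File "h.py", line 18, in blob
    M=cv2.moments(m,True);return np.array([M['m10']/M['m00'],M['m01']/M['m00']]),M['m00']
                                           ~~~~~~~~^~~~~~~~~
ZeroDivisionError: float division by zero
```

```bash
python3 - <<'E'
from station import cams
from h import *
from scipy.optimize import least_squares
S,T=cams.capture('scene'),cams.capture('top');cs=[S,T]
P=np.array([[.6309,.0859],[.7143,.1291],[.6993,.2226],[.6061,.2357]])
f=lambda p:(p[:2]+p[2]*np.c_[np.cos(p[3]+np.arange(4)*1.2566),np.sin(p[3]+np.arange(4)*1.2566)]-P).ravel()
r=least_squares(f,[.65,.16,.08,-1.8]);print('centre,r,ang',r.x.round(4),np.degrees(r.x[3]),'res',np.abs(r.fun).max())
for n,p,lo,hi,rr in(('knobcap',((354,208),(268,178)),(0,0,150),(180,70,255),8),('pad',((280,357),(446,255)),(0,0,0),(180,255,60),24),('pointer',((292,236),(290,272)),(22,150,80),(35,255,255),16)):
    uv=[blob(c['img'],q,lo,hi,rr) for c,q in zip(cs,p)]
    x,e=tri(cs,[u[0] for u in uv]);print(n,x.round(4),round(e,4),[(u[0].round(1),u[1]) for u in uv])
a=cv2.resize(S['img'][145:295,240:440],(533,400),interpolation=2);b=cv2.resize(T['img'][120:300,200:360],(533,600),interpolation=2)
o=np.zeros((600,1066,3),np.uint8);o[:400,:533]=a;o[:,533:]=b
cv2.imwrite('pics/c1.png',cv2.resize(o,(800,450))[:,:,::-1])
E
```

```text
centre,r,ang [ 0.6429  0.165   0.0801 -1.7202] -98.55871873021334 res 0.000518178170482525
knobcap [0.643  0.1655 0.2674] 0.0017 [(array([353.2, 205. ]), 48.0), (array([268.1, 177.6]), 100.0)]
pad [ 0.5126 -0.2795 -0.0765] 0.0042 [(array([284. , 367.7]), 7.0), (array([446.4, 255.3]), 1010.0)]
pointer [0.4723 0.1389 0.0069] 0.0024 [(array([295.6, 235.1]), 127.0), (array([288.2, 270.2]), 202.0)]
```

View pics/c1.png

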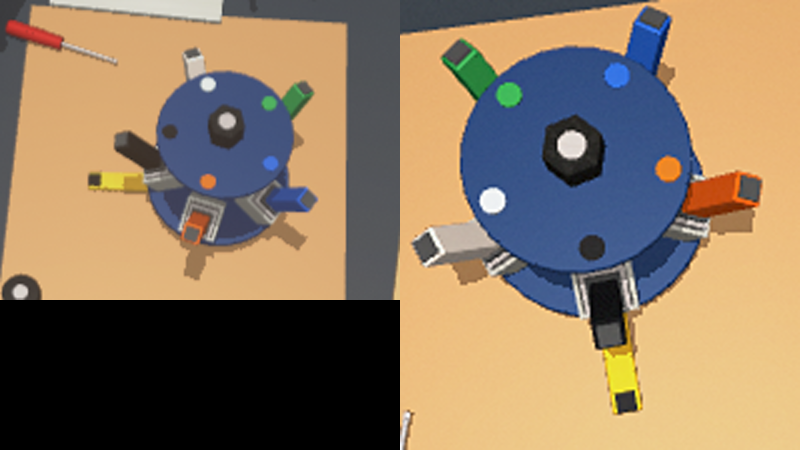

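```bash
python3 - <<'E'
from station import cams,readout
from h import *
S,T=cams.capture('scene'),cams.capture('top')
s=readout.state();M=rot(s['orientation']);print('tool axes\n',M.round(3),'q',s['q'].round(3))
print('pad top z18',plane(T,(446.4,255.3),.018),'scene',plane(S,(280,357),.018), tri([S,T],[(280,357),(446.4,255.3)]))
p,e=tri([S,T],[(287.5,235.5),(290.4,280.8)]);v=p[:2]-[.643,.165];print('tipsq',p,e,np.linalg.norm(v),np.degrees(np.arctan2(v[1],v[0])))
for c,uv in((T,(290.4,280.8)),(S,(287.5,235.5))):
    v=plane(c,uv,.012)[:2]-[.643,.165];print(np.linalg.norm(v),np.degrees(np.arctan2(v[1],v[0])))
# dark mask for pad
for c,(u,v),n in((S,(280,357),'S'),(T,(446,255),'T')):
    g=cv2.cvtColor(c['img'],cv2.COLOR_RGB2HSV);m=cv2.inRange(g,(0,0,0),(180,255,75));k,l,st,ce=cv2.connectedComponentsWithStats(m);print(n,g[v,u],st[l[v,u]],ce[l[v,u]],plane(c,ce[l[v,u]],.018))
d=np.array([.643,.165,.222])-s['tool_pos'];print('delta world',d,'yaw z',np.degrees(np.arctan2(M[1,2],M[0,2])))
E
```

```text
tool axes
 [[-0.    -0.946  0.325]
 [-0.     0.325  0.946]
 [-1.     0.    -0.   ]] q [-1.39   0.426  0.074  1.606 -0.034  1.111 -0.067]
pad top z18 [ 0.49935756 -0.25737927  0.018     ] scene [ 0.5052992  -0.25768195  0.018     ] (array([ 0.50236343, -0.25802561,  0.01083741]), np.float64(0.002582223366486624))
tipsq [0.44589386 0.13375453 0.00361043] 0.002425014842847848 0.19956730660835467 -170.99236529410777
0.20235765760107696 -170.66238100207497
0.1967867340174748 -170.37358703874506
S [20 24 64] [265 343  29  29 670] [278.92537313 356.93880597] [ 0.50206598 -0.25809207  0.018     ]
T [45 14 37] [ 429  238   36   35 1020] [446.3745098  255.14117647] [ 0.49975592 -0.25733713  0.018     ]
delta world [ 4.23813845e-01 -4.73341164e-01 -3.81772994e-04] yaw z 71.04607549925497
```

The pad is at (0.501,-0.258), the axis at (0.643,0.165), and the pointer direction is -170.7°. Orange is now at -98.6°, so the wheel has to turn about -72°. I'll move over the knob first.

Request:
step_arm:
  increments:
    - {"hand": 9.4,"x": -4}
    - {"x": -4}
    - {"x": -3}
    - {"y": -3.47,"z": -1.94,"twist": 0}
    - {"y": -3.47,"z": -1.94}
    - {"y": -3.47,"z": -1.94}
    - {"y": -3.47,"z": -1.94}
    - {"y": -3.47,"z": -1.94}
    - {"y": -3.47,"z": -1.94}
    - {"y": -3.47,"z": -1.94}
    - {"y": -3.47,"z": -1.94}
    - {"y": -3.47,"z": -1.94}
    - {"y": -3.47,"z": -1.94}
    - {"y": -3.47,"z": -1.94}
    - {"y": -3.47,"z": -1.94}
    - {"y": -3.47,"z": -1.94}
    - {"y": -3.47,"z": -1.94}
    - {"y": -3.47,"z": -1.94}
    - {"y": -3.43,"z": -1.9}

```text
invalid input at $.increments[0]: expected keys hand, x, y, z, twist
```

Request:
step_arm:
  increments:
    - {"twist": -5.2}
    - {"twist": -5.2}
    - {}

```text
invalid input at $.increments[0]: expected keys hand, x, y, z, twist
```

```bash
cat >> h.py <<'E'
def rep(s,goal=None):
    M=rot(s['orientation']);print('t',round(s['t'],2),'pos',s['tool_pos'].round(4),'down',M[:,0].round(3),'yawz',np.degrees(np.arctan2(M[1,2],M[0,2])).round(2),'q7',s['q'][6].round(2),'F',s['contact_force'].round(1),'w',round(s['grip_width'],4))
    if goal is not None: print('tool-axis cm to goal',(M.T@(np.array(goal)-s['tool_pos'])*100).round(2))
E
python3 - <<'E'
from station import cams,readout
from h import *
rep(readout.state(),[.643,.165,.252])
c=cams.capture('wrist');cv2.imwrite('pics/w1.png',c['img'][:,:,::-1])
print(c['origin'],proj(c,[.643,.165,.267]))
E
```

```text
t 0.4 pos [0.2192 0.6383 0.2224] down [-0. -0. -1.] yawz 71.05 q7 -0.07 F [-1.  -1.2  0.2] w 0.0942
tool-axis cm to goal [ -2.96 -55.46 -31.  ]
[0.14346232 0.6647728  0.38464973] [-43.21228312 923.51996983]
```

View pics/w1.png

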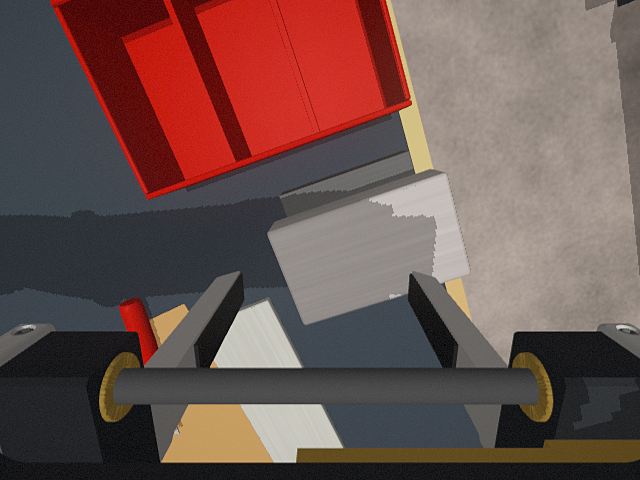

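The rows need all five keys, so nothing moved. The wrist view still shows the start position: red bin, grey block, and fingers at about (230,290) and (425,290).

Request:
step_arm:
  increments:
    - {"hand": 9.4,"x": -4,"y": 0,"z": 0,"twist": 0}
    - {"hand": 9.4,"x": -4,"y": 0,"z": 0,"twist": 0}
    - {"hand": 9.4,"x": -3,"y": 0,"z": 0,"twist": 0}
    - {"hand": 9.4,"x": 0,"y": -3.47,"z": -1.94,"twist": 0}
    - {"hand": 9.4,"x": 0,"y": -3.47,"z": -1.94,"twist": 0}
    - {"hand": 9.4,"x": 0,"y": -3.47,"z": -1.94,"twist": 0}
    - {"hand": 9.4,"x": 0,"y": -3.47,"z": -1.94,"twist": 0}
    - {"hand": 9.4,"x": 0,"y": -3.47,"z": -1.94,"twist": 0}
    - {"hand": 9.4,"x": 0,"y": -3.47,"z": -1.94,"twist": 0}
    - {"hand": 9.4,"x": 0,"y": -3.47,"z": -1.94,"twist": 0}
    - {"hand": 9.4,"x": 0,"y": -3.47,"z": -1.94,"twist": 0}
    - {"hand": 9.4,"x": 0,"y": -3.47,"z": -1.94,"twist": 0}
    - {"hand": 9.4,"x": 0,"y": -3.47,"z": -1.94,"twist": 0}
    - {"hand": 9.4,"x": 0,"y": -3.47,"z": -1.94,"twist": 0}
    - {"hand": 9.4,"x": 0,"y": -3.47,"z": -1.94,"twist": 0}
    - {"hand": 9.4,"x": 0,"y": -3.47,"z": -1.94,"twist": 0}
    - {"hand": 9.4,"x": 0,"y": -3.47,"z": -1.94,"twist": 0}
    - {"hand": 9.4,"x": 0,"y": -3.47,"z": -1.94,"twist": 0}
    - {"hand": 9.4,"x": 0,"y": -3.43,"z": -1.9,"twist": 0}

```text
t: 2.35
tool_pos: [0.6442, 0.1636, 0.3326]
orientation: [0.576, -0.411, 0.575, 0.411]
contact_force: [-0.2, 0.9, -0.0]
grip_width: 0.0942
```

Request:
step_arm:
  increments:
    - {"hand": 9.4,"x": 0,"y": 0,"z": 0,"twist": -5.2}
    - {"hand": 9.4,"x": 0,"y": 0,"z": 0,"twist": -5.2}
    - {"hand": 9.4,"x": 0,"y": 0,"z": 0,"twist": 0}
    - {"hand": 9.4,"x": 0,"y": 0,"z": 0,"twist": 0}

```text
t: 2.75
tool_pos: [0.6432, 0.165, 0.3325]
orientation: [0.537, -0.461, 0.537, 0.461]
contact_force: [0.6, -0.5, 0.3]
grip_width: 0.0939
```

```bash
python3 - <<'E'
from station import cams,readout
from h import *
rep(readout.state(),[.643,.165,.252])
c=cams.capture('wrist');cv2.imwrite('pics/w2.png',c['img'][:,:,::-1])
print(c['origin'],proj(c,[.643,.165,.267]))
E
```

```text
t 2.75 pos [0.6432 0.165  0.3325] down [-0.  0. -1.] yawz 81.29 q7 1.18 F [ 0.6 -0.5  0.3] w 0.0939
tool-axis cm to goal [ 8.05  0.02 -0.01]
[0.56399994 0.1775744  0.49478831] [325.4398424  258.62400521]
```

View pics/w2.png

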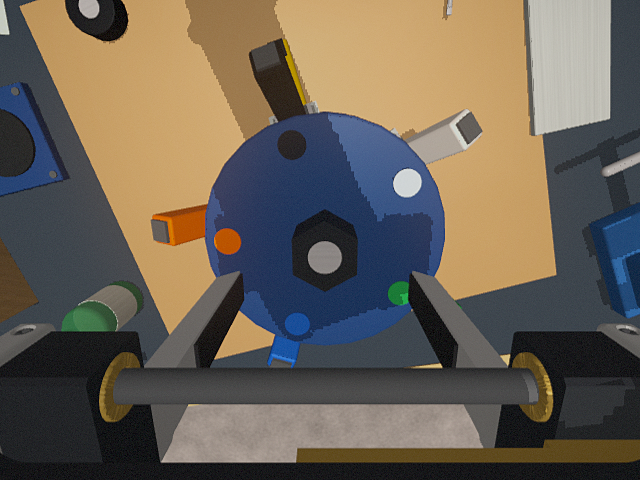

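The knob cap is at (325,258), matching the prediction, and its flats are square to the jaws. I'll descend and grip.

Request:
step_arm:
  increments:
    - {"hand": 9.4,"x": 3,"y": 0,"z": 0,"twist": 0}
    - {"hand": 9.4,"x": 3,"y": 0,"z": 0,"twist": 0}
    - {"hand": 9.4,"x": 2.1,"y": 0,"z": 0,"twist": 0}
    - {"hand": 4.4,"x": 0,"y": 0,"z": 0,"twist": 0}
    - {"hand": 4.4,"x": 0,"y": 0,"z": 0,"twist": 0}
    - {"hand": 4.4,"x": 0,"y": 0,"z": 0,"twist": 0}
    - {"hand": 4.4,"x": 0,"y": 0,"z": 0,"twist": 0}
    - {"hand": 4.4,"x": 0,"y": 0,"z": 0,"twist": 0}
    - {"hand": 4.4,"x": 0,"y": 0,"z": 0,"twist": 0}
    - {"hand": 4.4,"x": 0,"y": 0,"z": 0,"twist": 0}
  squeeze: 25

```text
t: 3.8
tool_pos: [0.6433, 0.1642, 0.2519]
orientation: [0.536, -0.461, 0.536, 0.461]
contact_force: [-1.4, -5.3, 5.3]
grip_width: 0.0456
```

Request:
step_arm:
  increments:
    - {"hand": 4,"x": 0,"y": 0,"z": 0,"twist": 2}
    - {"hand": 4,"x": 0,"y": 0,"z": 0,"twist": 4}
    - {"hand": 4,"x": 0,"y": 0,"z": 0,"twist": 5}
    - {"hand": 4,"x": 0,"y": 0,"z": 0,"twist": 5}
    - {"hand": 4,"x": 0,"y": 0,"z": 0,"twist": 5}
    - {"hand": 4,"x": 0,"y": 0,"z": 0,"twist": 5}
    - {"hand": 4,"x": 0,"y": 0,"z": 0,"twist": 5}
    - {"hand": 4,"x": 0,"y": 0,"z": 0,"twist": 5}
    - {"hand": 4,"x": 0,"y": 0,"z": 0,"twist": 5}
    - {"hand": 4,"x": 0,"y": 0,"z": 0,"twist": 5}
    - {"hand": 4,"x": 0,"y": 0,"z": 0,"twist": 5}
    - {"hand": 4,"x": 0,"y": 0,"z": 0,"twist": 5}
    - {"hand": 4,"x": 0,"y": 0,"z": 0,"twist": 5}
    - {"hand": 4,"x": 0,"y": 0,"z": 0,"twist": 5}
    - {"hand": 4,"x": 0,"y": 0,"z": 0,"twist": 3}
    - {"hand": 4,"x": 0,"y": 0,"z": 0,"twist": 2}
    - {"hand": 4,"x": 0,"y": 0,"z": 0,"twist": 1}
    - {"hand": 4,"x": 0,"y": 0,"z": 0,"twist": 0}
    - {"hand": 4,"x": 0,"y": 0,"z": 0,"twist": 0}
    - {"hand": 4,"x": 0,"y": 0,"z": 0,"twist": 0}

```text
t: 5.8
tool_pos: [0.6424, 0.1633, 0.2518]
orientation: [0.704, -0.058, 0.706, 0.057]
contact_force: [-10.6, -7.4, 9.2]
grip_width: 0.0455
```

Request:
step_arm:
  increments:
    - {"hand": 9.4,"x": 0,"y": 0,"z": 0,"twist": 0}
    - {"hand": 9.4,"x": 0,"y": 0,"z": 0,"twist": 0}
    - {"hand": 9.4,"x": 0,"y": 0,"z": 0,"twist": 0}
    - {"hand": 9.4,"x": 0,"y": 0,"z": 0,"twist": 0}
    - {"hand": 9.4,"x": 0,"y": 0,"z": 0,"twist": 0}
    - {"hand": 9.4,"x": -3,"y": 0,"z": 0,"twist": 0}
    - {"hand": 9.4,"x": -4,"y": 0,"z": 0,"twist": 0}
    - {"hand": 9.4,"x": -4,"y": 0,"z": 0,"twist": 0}
    - {"hand": 9.4,"x": 0,"y": 0,"z": 0,"twist": 0}

```text
t: 6.7
tool_pos: [0.6451, 0.1648, 0.3669]
orientation: [0.707, -0.057, 0.702, 0.059]
contact_force: [1.1, -0.0, -0.0]
grip_width: 0.0939
```

```bash
python3 - <<'E'
from station import cams,readout
from h import *
rep(readout.state())
c=cams.capture('wrist');S=cams.capture('scene');cv2.imwrite('pics/w3.png',np.hstack([cv2.resize(c['img'],(480,360)),cv2.resize(S['img'][145:305,240:382],(320,360))])[:,:,::-1])
for a in (-170.7,-162,-179):
    print(a,[proj(c,[.643+.08*np.cos(np.radians(a)),.165+.08*np.sin(np.radians(a)),.225]).round(0)])
E
```

```text
t 6.7 pos [0.6451 0.1648 0.3669] down [ 0.007  0.003 -1.   ] yawz 9.42 q7 0.01 F [ 1.1 -0.  -0. ] w 0.0939
-170.7 [array([236., 230.])]
-162 [array([238., 243.])]
-179 [array([236., 218.])]
```

View pics/w3.png

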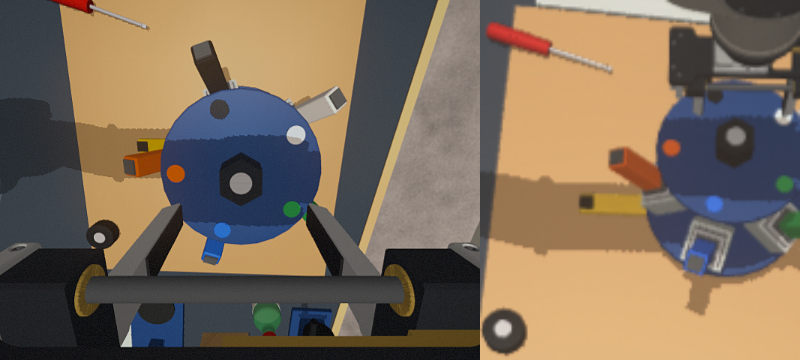

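The orange dot is at about (233,231) in the wrist view, against a prediction of (236,230). I'll now check the angle precisely and measure the handle end from two views.

```bash
cat > m.py <<'E'
from station import cams,readout
from h import *
W,S,T=[cams.capture(n) for n in('wrist','scene','top')]
for c,n in((W,'wrist'),(S,'scene'),(T,'top')):
    g=np.radians(-170.7)
    uv,a=blob(c['img'],proj(c,[.643+.08*np.cos(g),.165+.08*np.sin(g),.225]),(5,150,100),(18,255,255),10)
    v=plane(c,uv,.225)[:2]-[.643,.165];print(n,'dot',uv.round(1),a,'r',np.linalg.norm(v).round(4),'ang',np.degrees(np.arctan2(v[1],v[0])).round(2))
def gp(s,a=-170.7,x=0,y=0):
    g=np.radians(a);r=.075+s*.5+x*.866;return np.array([.643+r*np.cos(g)-y*np.sin(g),.165+r*np.sin(g)+y*np.cos(g),.064+s*.866-x*.5])
for n,c in(('W',W),('S',S),('T',T)):print(n,'pred cap centre',proj(c,gp(.15)).round(1),'handle foot',proj(c,gp(.06)).round(1))
L=[]
for c in(W,S,T):
    im=c['img'].copy();
    k=np.array([proj(c,gp(.15,x=a*.014,y=b*.014)) for a,b in((1,1),(1,-1),(-1,-1),(-1,1))])
    cv2.polylines(im,[np.int32(k*8)],True,(0,255,255),1,cv2.LINE_AA,3)
    u,v=np.clip(k.mean(0).astype(int),45,(595,435));L.append(cv2.resize(im[v-40:v+40,u-40:u+40],(266,266),interpolation=0))
cv2.imwrite('pics/cap.png',np.hstack(L)[:,:,::-1])
E
python3 m.py
```

```text
wrist dot [236.8 231.2] 307.0 r 0.0804 ang -171.03
scene dot [324.4 210.1] 42.0 r 0.0794 ang -172.07Traceback (most recent call last):
  File "m.py", line 6, in <module>
    uv,a=blob(c['img'],proj(c,[.643+.08*np.cos(g),.165+.08*np.sin(g),.225]),(5,150,100),(18,255,255),10)
         ~~~~^^^^^^^^^^^^^^^^^^^^^^^^^^^^^^^^^^^^^^^^^^^^^^^^^^^^^^^^^^^^^^^^^^^^^^^^^^^^^^^^^^^^^^^^^^^
  File "h.py", line 18, in blob
    M=cv2.moments(m,True);return np.array([M['m10']/M['m00'],M['m01']/M['m00']]),M['m00']
                                           ~~~~~~~~^~~~~~~~~
ZeroDivisionError: float division by zero
```

```bash
sed -i "s/,(T,'top'))/)/; s/,('T',T)):/):/; s/in(W,S,T):/in(W,S):/; s/a=-170.7/a=-171.2/; s/(266,266)/(400,400)/" m.py; python3 m.py
```

```text
wrist dot [237.9 232.1] 312.0 r 0.0802 ang -170.77
scene dot [324.4 210.1] 42.0 r 0.0794 ang -172.07
W pred cap centre [175.2 222.5] handle foot [239.9 207.9]
S pred cap centre [300.3 213.9] handle foot [315.5 223.9]
```

View pics/cap.png

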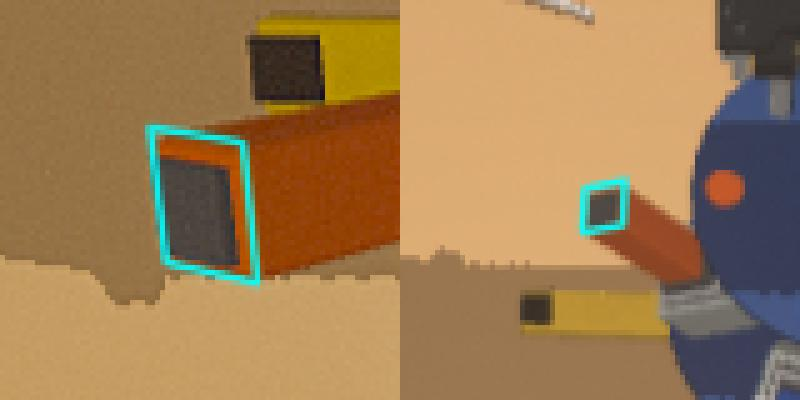

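The overlay fits in both views, so the model pose is confirmed. I'll turn the jaws along the rim.

Request:
step_arm:
  increments:
    - {"hand": 7,"x": 0,"y": 0,"z": 0,"twist": 6}
    - {"hand": 7,"x": 0,"y": 0,"z": 0,"twist": 8}
    - {"hand": 7,"x": 0,"y": 0,"z": 0,"twist": 8}
    - {"hand": 7,"x": 0,"y": 0,"z": 0,"twist": 8}
    - {"hand": 7,"x": 0,"y": 0,"z": 0,"twist": 8}
    - {"hand": 7,"x": 0,"y": 0,"z": 0,"twist": 8}
    - {"hand": 7,"x": 0,"y": 0,"z": 0,"twist": 8}
    - {"hand": 7,"x": 0,"y": 0,"z": 0,"twist": 8}
    - {"hand": 7,"x": 0,"y": 0,"z": 0,"twist": 8}
    - {"hand": 7,"x": 0,"y": 0,"z": 0,"twist": 8}
    - {"hand": 7,"x": 0,"y": 0,"z": 0,"twist": 8}
    - {"hand": 7,"x": 0,"y": 0,"z": 0,"twist": 4.6}
    - {"hand": 7,"x": 0,"y": 0,"z": 0,"twist": 0}
    - {"hand": 7,"x": 0,"y": 0,"z": 0,"twist": 0}

```text
t: 8.5
tool_pos: [0.6432, 0.1651, 0.3611]
orientation: [0.538, 0.459, 0.538, -0.459]
contact_force: [0.1, -0.4, -0.3]
grip_width: 0.0698
```

```bash
python3 - <<'E'
from station import readout
from h import *
rep(readout.state(),[.5086,.1442,.1677])
E
```

```text
t 8.5 pos [0.6432 0.1651 0.3611] down [-0. -0. -1.] yawz -81.0 q7 -1.42 F [ 0.1 -0.4 -0.3] w 0.0698
tool-axis cm to goal [ 19.35 -13.61  -0.05]
```

Request:
step_arm:
  increments:
    - {"hand": 7,"x": 0,"y": -3,"z": 0,"twist": 0.2}
    - {"hand": 7,"x": 0,"y": -4,"z": 0,"twist": 0}
    - {"hand": 7,"x": 0,"y": -4,"z": 0,"twist": 0}
    - {"hand": 7,"x": 0,"y": -2.6,"z": -0.05,"twist": 0}
    - {"hand": 7,"x": 3,"y": 0,"z": 0,"twist": 0}
    - {"hand": 7,"x": 4,"y": 0,"z": 0,"twist": 0}
    - {"hand": 7,"x": 4,"y": 0,"z": 0,"twist": 0}
    - {"hand": 7,"x": 3,"y": 0,"z": 0,"twist": 0}
    - {"hand": 7,"x": 0,"y": 0,"z": 0,"twist": 0}
    - {"hand": 7,"x": 0,"y": 0,"z": 0,"twist": 0}

```text
t: 9.5
tool_pos: [0.5091, 0.1445, 0.2223]
orientation: [0.537, 0.461, 0.536, -0.461]
contact_force: [0.7, -0.7, 0.8]
grip_width: 0.0701
```

```bash
sed -i 's/^L=\[\]/rep(readout.state(),[.5086,.1442,.1677]);L=[]/' m.py; python3 m.py
```

```text
wrist dot [327. 193.] 317.0 r 0.0796 ang -170.9
scene dot [324.5 210.1] 43.0 r 0.0792 ang -172.13
W pred cap centre [326. 300.] handle foot [325.6 204.4]
S pred cap centre [300.3 213.9] handle foot [315.5 223.9]
t 9.65 pos [0.5096 0.1451 0.2231] down [ 0.002  0.001 -1.   ] yawz -81.32 q7 -1.49 F [-0.3 -0.2  0.4] w 0.0701
tool-axis cm to goal [ 5.54 -0.12  0.08]
```

View pics/cap.png

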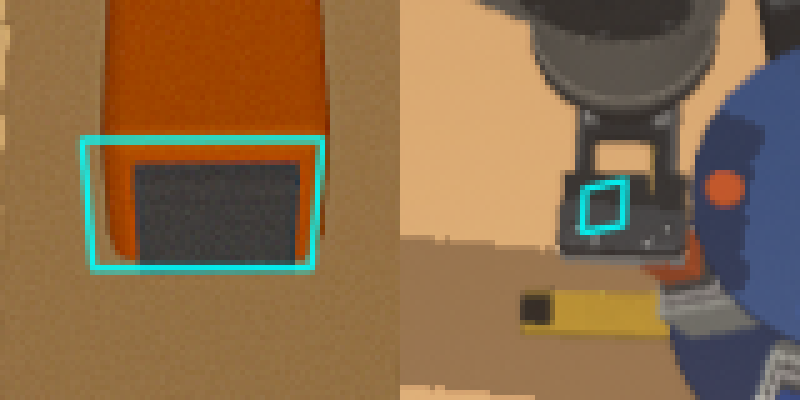

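The cap is centred at about (215,213) in the wrist crop, roughly 1 mm right of the prediction, so I'll shift +z by 1 mm. Then I'll lower and close.

Request:
step_arm:
  increments:
    - {"hand": 7,"x": 2,"y": -0.1,"z": 0.18,"twist": 0}
    - {"hand": 7,"x": 2,"y": 0,"z": 0,"twist": 0}
    - {"hand": 7,"x": 1.5,"y": 0,"z": 0,"twist": 0}
    - {"hand": 7,"x": 0,"y": 0,"z": 0,"twist": 0}
    - {"hand": 3.4,"x": 0,"y": 0,"z": 0,"twist": 0}
    - {"hand": 3.4,"x": 0,"y": 0,"z": 0,"twist": 0}
    - {"hand": 3.4,"x": 0,"y": 0,"z": 0,"twist": 0}
    - {"hand": 3.4,"x": 0,"y": 0,"z": 0,"twist": 0}
    - {"hand": 2.4,"x": 0,"y": 0,"z": 0,"twist": 0}
    - {"hand": 2.4,"x": 0,"y": 0,"z": 0,"twist": 0}
    - {"hand": 2.4,"x": 0,"y": 0,"z": 0,"twist": 0}
    - {"hand": 2.4,"x": 0,"y": 0,"z": 0,"twist": 0}
    - {"hand": 2.4,"x": 0,"y": 0,"z": 0,"twist": 0}
  squeeze: 15

```text
t: 10.95
tool_pos: [0.5081, 0.1429, 0.1666]
orientation: [0.536, 0.461, 0.536, -0.461]
contact_force: [-0.8, -0.7, 4.2]
grip_width: 0.0284
```

```bash
python3 - <<'E'
from station import readout
from h import *
rep(readout.state(),[.5086,.1442,.1677])
E
```

```text
t 10.95 pos [0.5081 0.1429 0.1666] down [ 0. -0. -1.] yawz -81.36 q7 -1.41 F [-0.8 -0.7  4.2] w 0.0284
tool-axis cm to goal [-0.11  0.07 -0.12]
```

Request:
step_arm:
  increments:
    - {"hand": 2.2,"x": 0,"y": 0,"z": 0,"twist": 0}
    - {"hand": 2.2,"x": -0.43,"y": -0.25,"z": 0,"twist": 0}
    - {"hand": 2.2,"x": -0.87,"y": -0.5,"z": 0,"twist": 0}
    - {"hand": 2.2,"x": -0.87,"y": -0.5,"z": 0,"twist": 0}
    - {"hand": 2.2,"x": 0,"y": 0,"z": 0,"twist": 0}
  squeeze: 25

```text
t: 11.45
tool_pos: [0.4951, 0.1411, 0.1892]
orientation: [0.536, 0.461, 0.537, -0.461]
contact_force: [1.6, -1.3, -2.6]
grip_width: 0.0279
```

Request:
step_arm:
  increments:
    - {"hand": 2.2,"x": -0.87,"y": -0.5,"z": 0,"twist": 0}
    - {"hand": 2.2,"x": -0.87,"y": -0.5,"z": 0,"twist": 0}
    - {"hand": 2.2,"x": -0.87,"y": -0.5,"z": 0,"twist": 0}
    - {"hand": 2.2,"x": -0.87,"y": -0.5,"z": 0,"twist": 0}
    - {"hand": 2.2,"x": -1.73,"y": -1,"z": 0,"twist": 0}
    - {"hand": 2.2,"x": -2.5,"y": -2,"z": 0,"twist": 0}
    - {"hand": 2.2,"x": -2.5,"y": -2,"z": 0,"twist": 0}
    - {"hand": 2.2,"x": 0,"y": 0,"z": 0,"twist": 0}
    - {"hand": 2.2,"x": 0,"y": 0,"z": 0,"twist": 0}

```text
t: 12.35
tool_pos: [0.4338, 0.1347, 0.2783]
orientation: [0.535, 0.459, 0.54, -0.46]
contact_force: [-0.2, 1.5, -4.1]
grip_width: 0.0279
```

```bash
python3 - <<'E'
from station import readout,cams
from h import *
rep(readout.state(),[.501,-.2577,.3])
W,S=cams.capture('wrist'),cams.capture('scene')
cv2.imwrite('pics/g1.png',np.hstack([cv2.resize(W['img'],(480,360)),cv2.resize(S['img'][145:305,220:362],(320,360))])[:,:,::-1])
print(readout.state()['moment'])
E
```

```text
t 12.35 pos [0.4338 0.1347 0.2783] down [-0.006  0.005 -1.   ] yawz -81.07 q7 -1.94 F [-0.2  1.5 -4.1] w 0.0279
tool-axis cm to goal [-2.39  0.53 39.79]
[-0.05239299  0.25933081  0.04414863]
```

View pics/g1.png

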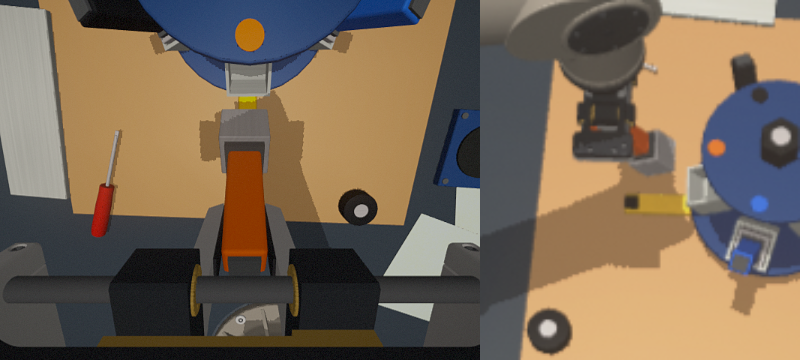

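The gauge is out and held, still tilted about 30° with its foot towards the rack. The measured weight is about 4 N. I'll carry it over to the pad.

Request:
step_arm:
  increments:
    - {"hand": 2.2,"x": 0,"y": 0.05,"z": 1.5,"twist": 0}
    - {"hand": 2.2,"x": 0,"y": 0.05,"z": 2.5,"twist": 0}
    - {"hand": 2.2,"x": 0,"y": 0.05,"z": 3,"twist": 0}
    - {"hand": 2.2,"x": 0,"y": 0.05,"z": 3,"twist": 0}
    - {"hand": 2.2,"x": 0,"y": 0.05,"z": 3,"twist": 0}
    - {"hand": 2.2,"x": 0,"y": 0.05,"z": 3,"twist": 0}
    - {"hand": 2.2,"x": 0,"y": 0.05,"z": 3,"twist": 0}
    - {"hand": 2.2,"x": 0,"y": 0.05,"z": 3,"twist": 0}
    - {"hand": 2.2,"x": 0,"y": 0.05,"z": 3,"twist": 0}
    - {"hand": 2.2,"x": 0,"y": 0.05,"z": 3,"twist": 0}
    - {"hand": 2.2,"x": 0,"y": 0,"z": 3,"twist": 0}
    - {"hand": 2.2,"x": 0,"y": 0,"z": 3,"twist": 0}
    - {"hand": 2.2,"x": 0,"y": 0,"z": 2.5,"twist": 0}
    - {"hand": 2.2,"x": 0,"y": 0,"z": 2,"twist": 0}
    - {"hand": 2.2,"x": 0,"y": 0,"z": 1.3,"twist": 0}
    - {"hand": 2.2,"x": 0,"y": 0,"z": 0,"twist": 0}
    - {"hand": 2.2,"x": 0,"y": 0,"z": 0,"twist": 0}

```text
t: 14.15
tool_pos: [0.4601, -0.2421, 0.3005]
orientation: [0.548, 0.464, 0.525, -0.457]
contact_force: [-1.1, 0.5, -3.6]
grip_width: 0.0279
```

```bash
cat > tilt.py <<'E'
import sys
from station import readout,cams
from h import *
s=readout.state();rep(s,[.501,-.2577,.137]);print('moment',s['moment'].round(3))
M=rot(s['orientation']);p=s['tool_pos']-.002*M[:,0]
W=cams.capture('wrist');im=W['img']
for a,c in((30,(0,255,0)),(15,(255,0,255)),(0,(0,255,255))):
    g=np.radians(a);zg=-np.cos(g)*M[:,0]-np.sin(g)*M[:,1];xg=-np.cos(g)*M[:,1]+np.sin(g)*M[:,0];
    k=[proj(W,p-.121*zg+.045*zg+ i*.022*xg+j*.022*M[:,2]) for i,j in((1,1),(1,-1),(-1,-1),(-1,1))]
    cv2.polylines(im,[np.int32(np.array(k)*8)],True,c,1,cv2.LINE_AA,3)
cv2.imwrite(f'pics/{sys.argv[1]}.png',im[:,:,::-1])
E
python3 tilt.py t1
```

```text
t 14.15 pos [ 0.4601 -0.2421  0.3005] down [ 0.031 -0.015 -0.999] yawz -81.3 q7 -1.54 F [-1.1  0.5 -3.6] w 0.0279
tool-axis cm to goal [16.5   3.34  1.83]
moment [-0.02   0.413  0.015]
```

View pics/t1.png

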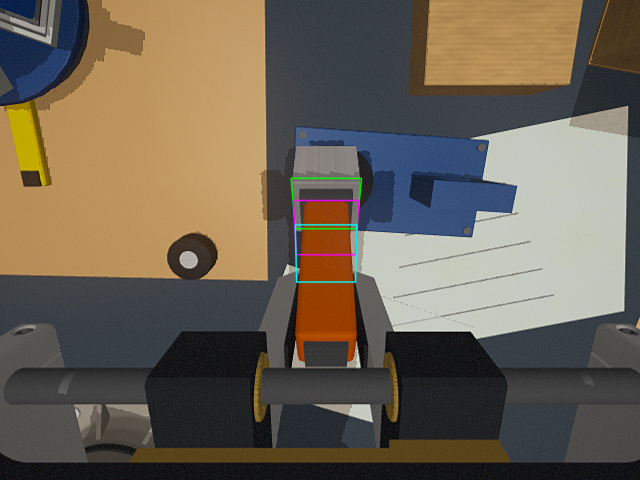

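The foot's top edge (y≈178) matches the 30° outline, so the gauge hasn't pivoted in the grip. The tool leans about 2° and lags the command, so I'll check the joints.

Request:
step_arm:
  increments:
    - {"hand": 2.2,"x": 0,"y": 1,"z": 0.5,"twist": 0}
    - {"hand": 2.2,"x": 0,"y": 1,"z": 0.5,"twist": 0}
    - {"hand": 2.2,"x": 0,"y": 0.5,"z": 0,"twist": 0}
    - {"hand": 2.2,"x": 0,"y": 0,"z": 0,"twist": 0}
    - {"hand": 2.2,"x": 0,"y": 0,"z": 0,"twist": 0}

```text
t: 14.7
tool_pos: [0.4724, -0.2398, 0.3099]
orientation: [0.554, 0.465, 0.519, -0.455]
contact_force: [-0.3, -0.5, -3.2]
grip_width: 0.028
```

```bash
python3 - <<'E'
from station import readout
from h import *
s=readout.state();rep(s,[.501,-.2577,.2]);print(s['q'].round(3),s['joint_vel'].round(3))
E
```

```text
t 14.7 pos [ 0.4724 -0.2398  0.3099] down [ 0.046 -0.022 -0.999] yawz -81.21 q7 -1.56 F [-0.3 -0.5 -3.2] w 0.028
tool-axis cm to goal [11.15  2.09  1.88]
[-1.374 -0.495  1.374  1.901  0.524  1.33  -1.555] [ 0.007 -0.001  0.002  0.002  0.     0.001  0.001]
```

Joints 2 and 3 are at their range ends (-0.5 and 1.37), so the arm has drifted into a poor posture. I'll back off outward and watch how the posture changes.

Request:
step_arm:
  increments:
    - {"hand": 2.2,"x": 0,"y": 1.5,"z": -1,"twist": 0}
    - {"hand": 2.2,"x": 0,"y": 1.5,"z": -1,"twist": 0}
    - {"hand": 2.2,"x": 0,"y": 1.5,"z": -1,"twist": 0}
    - {"hand": 2.2,"x": 0,"y": 1.5,"z": -1,"twist": 0}
    - {"hand": 2.2,"x": 0,"y": 0,"z": 0,"twist": 0}

```text
t: 15.2
tool_pos: [0.5087, -0.1823, 0.3206]
orientation: [0.561, 0.466, 0.514, -0.452]
contact_force: [0.5, -0.0, -3.6]
grip_width: 0.0275
```

```bash
cat > q.py <<'E'
from station import readout
from h import *
s=readout.state();rep(s,[.501,-.2577,.2]);print(s['q'].round(3))
E
python3 q.py
```

```text
t 15.2 pos [ 0.5087 -0.1823  0.3206] down [ 0.063 -0.029 -0.998] yawz -81.11 q7 -1.68 F [ 0.5 -0.  -3.6] w 0.0275
tool-axis cm to goal [12.2  -2.64  6.86]
[-1.509 -0.495  1.373  1.878  0.537  1.34  -1.681]
```

Request:
step_arm:
  increments:
    - {"hand": 2.2,"x": 0,"y": 1.5,"z": -1,"twist": 0}
    - {"hand": 2.2,"x": 0,"y": 1.5,"z": -1,"twist": 0}
    - {"hand": 2.2,"x": 0,"y": 1.5,"z": -1,"twist": 0}
    - {"hand": 2.2,"x": 0,"y": 0,"z": 0,"twist": 0}
    - {"hand": 2.2,"x": 0,"y": 0,"z": 0,"twist": 0}

```text
t: 15.7
tool_pos: [0.5306, -0.1434, 0.3293]
orientation: [0.565, 0.469, 0.508, -0.451]
contact_force: [-1.0, -0.9, -3.8]
grip_width: 0.0278
```

```bash
python3 q.py
```

```text
t 15.7 pos [ 0.5306 -0.1434  0.3293] down [ 0.077 -0.033 -0.996] yawz -81.29 q7 -1.77 F [-1.  -0.9 -3.8] w 0.0278
tool-axis cm to goal [13.04 -5.6  10.26]
[-1.602 -0.495  1.374  1.857  0.55   1.349 -1.767]
```

```bash
cat > kin.py <<'E'
import numpy as np,itertools
from h import *
from scipy.optimize import least_squares
q4=lambda w,x,y,z:R.from_quat([x,y,z,w])
D=[([-1.389,.426,.074,1.606,-.034,1.111,-.067],[.21912,.63799,.22175],q4(.57514,-.41116,.57587,.41054)),
([-1.374,-.495,1.374,1.901,.524,1.33,-1.555],[.4724,-.2398,.3099],q4(.554,.465,.519,-.455)),
([-1.509,-.495,1.373,1.878,.537,1.34,-1.681],[.5087,-.1823,.3206],q4(.561,.466,.514,-.452)),
([-1.602,-.495,1.374,1.857,.55,1.349,-1.767],[.5306,-.1434,.3293],q4(.565,.469,.508,-.451))]
def fk(q,p,s):
    r=R.from_euler('z',p[0]);t=np.zeros(3)
    off=[(0,0,p[1]),(p[5],p[6],0),(0,0,p[2]),(p[7],p[8],0),(0,0,p[3]),(p[9],p[10],0),(0,0,p[4])]
    for i in range(7):
        if i!=0: t=t+r.apply(off[i-1] if i%2==0 else off[i-1])
        r=r*R.from_euler('y' if i%2 else 'z',s[i]*q[i])
    t=t+r.apply(off[6]);
    return t,r*R.from_euler('y',-np.pi/2)*R.from_euler('x',p[11])
def res(p,s,D=D):
    e=[]
    for q,t,r in D:
        a,b=fk(q,p,s);e+=list((a-t)*20)+list((r.inv()*b).as_rotvec()*5)
    return np.r_[e,np.array(p[5:11])*.05]
if __name__=='__main__':
    out=[]
    for s3,s5,s7 in itertools.product((1,-1),repeat=3):
        s=[-1,1,s3,1,s5,1,s7]
        for y0 in(0,np.pi/2,np.pi,-np.pi/2):
          for y1 in(0,np.pi/2,np.pi,-np.pi/2):
            f=least_squares(res,[y0,.35,.4,.4,.25,0,0,0,0,0,0,y1],args=(s,));out.append((f.cost,s,f.x.round(4)))
    out.sort(key=lambda o:o[0])
    for o in out[:4]:print(o)
E
python3 kin.py
```

```text
(np.float64(0.0001973860288118656), [-1, 1, -1, 1, -1, 1, -1], array([ 0.0075,  0.2963,  0.5397,  0.4737,  0.3705,  0.0058, -0.0275,
       -0.018 , -0.0354, -0.01  , -0.0065,  0.0075]))
(np.float64(0.0001973860288119342), [-1, 1, -1, 1, -1, 1, -1], array([ 0.0075,  0.2963,  0.5397,  0.4737,  0.3705,  0.0058, -0.0275,
       -0.018 , -0.0354, -0.01  , -0.0065,  0.0075]))
(np.float64(0.00019738602881198676), [-1, 1, -1, 1, -1, 1, -1], array([ 0.0075,  0.2963,  0.5397,  0.4737,  0.3705,  0.0058, -0.0275,
       -0.018 , -0.0354, -0.01  , -0.0065,  0.0075]))
(np.float64(0.000197386028811989), [-1, 1, -1, 1, -1, 1, -1], array([ 7.5000e-03,  2.9630e-01,  5.3970e-01,  4.7370e-01,  3.7050e-01,
        5.8000e-03, -2.7500e-02, -1.8000e-02, -3.5400e-02, -1.0000e-02,
       -6.5000e-03,  6.2907e+00]))
```

The kinematic model fits. I'll replay my moves through a least-norm IK to see whether it reproduces the drift.

```bash
cat > sim.py <<'E'
from kin import *
s=[-1,1,-1,1,-1,1,-1]
p=least_squares(res,[0,.3,.54,.47,.37,0,0,0,0,0,0,0],args=(s,)).x
lo=np.array([-2.85,-.5,-1.23,.21,-1.02,.16,-2.73])+.005;hi=np.array([2.85,2.14,1.37,2.46,4.16,2.05,2.73])-.005
def jac(q):
    t0,r0=fk(q,p,s);J=np.zeros((6,7))
    for i in range(7):
        d=np.array(q,float);d[i]+=1e-5;t,r=fk(d,p,s);J[:,i]=np.r_[(t-t0)/1e-5,(r*r0.inv()).as_rotvec()/1e-5]
    return t0,r0,J
def ik(q,t,r,it=6,k=0.,rest=None,lam=1e-3):
    q=np.array(q,float)
    for _ in range(it):
        t0,r0,J=jac(q);e=np.r_[t-t0,(r*r0.inv()).as_rotvec()];Ji=J.T@np.linalg.inv(J@J.T+lam**2*np.eye(6))
        dq=Ji@e
        if k: dq=dq+k*(np.eye(7)-Ji@J)@(rest-q)
        q=np.clip(q+dq,lo,hi)
    return q
def run(q,rows,k=0.,rest=None,reset=True):
    """rows: (n,x,y,z,twist) split per row, cm/deg"""
    t,r=fk(q,p,s);Q=[np.array(q)]
    for n,x,y,z,tw in rows:
        for _ in range(n):
            t=t+r.apply(np.array([x,y,z])/100);r=r*R.from_euler('x',tw,degrees=True)
            q=ik(q,t,r,k=k,rest=rest);Q.append(q)
            if reset:
                t1,r1=fk(q,p,s)
                if np.linalg.norm(t1-t)>2e-3 or (r1*r.inv()).magnitude()>5e-3:t,r=t1,r1
    return q,np.array(Q)
q0=np.array(D[0][0])
past=[(3,-3.67,0,0,0),(16,0,-3.47,-1.94,0),(2,0,0,0,-5.2),(3,2.7,0,0,0),(14,0,0,0,5.14),(3,-3.67,0,0,0),(12,0,0,0,7.55),(4,0,-3.4,0,0),(5,3.88,-.02,.02,0),(15,-.92,-.55,0,0),(13,0,.04,3.06,0),(2,0,1.25,.5,0)]
if __name__=='__main__':
    mid=(lo+hi)/2
    for k,rest in((0,None),(.02,q0),(.2,q0),(.02,mid),(.2,mid)):
        q=q0
        for i,m in enumerate(past):
            q,_=run(q,[m],k,rest)
            if i in(1,2,6,8,9,11):print(k,i,q.round(2),fk(q,p,s)[0].round(3))
E
python3 sim.py
```

```text
0 1 [-0.62  0.36  0.38  1.49 -0.13  1.32  1.01] [0.643 0.164 0.332]
0 2 [-0.59  0.35  0.34  1.49 -0.12  1.32  1.18] [0.643 0.164 0.332]
0 6 [-1.    0.48  1.    1.46 -0.41  1.42 -1.4 ] [0.643 0.164 0.361]
0 8 [-1.19  0.38  1.01  2.04 -0.4   0.93 -1.39] [0.508 0.142 0.167]
0 9 [-1.6  -0.22  1.04  2.03  0.2   1.23 -2.05] [0.426 0.129 0.305]
0 11 [-1.63 -0.5   1.37  1.76  0.63  1.45 -1.59] [ 0.552 -0.176  0.377]
0.02 1 [-0.61  0.35  0.36  1.49 -0.13  1.32  1.01] [0.643 0.164 0.332]
0.02 2 [-0.57  0.35  0.31  1.49 -0.11  1.32  1.17] [0.643 0.164 0.332]
0.02 6 [-0.9   0.42  0.82  1.46 -0.31  1.4  -1.49] [0.643 0.164 0.361]
0.02 8 [-1.05  0.31  0.79  2.04 -0.28  0.9  -1.52] [0.508 0.142 0.167]
0.02 9 [-1.06 -0.09  0.59  2.02  0.05  1.19 -1.9 ] [0.426 0.129 0.305]
0.02 11 [-0.36  0.3   0.94  1.74 -0.26  1.23 -0.78] [ 0.519 -0.269  0.305]
0.2 1 [-0.57  0.35  0.31  1.49 -0.11  1.32  0.99] [0.643 0.164 0.332]
0.2 2 [-0.54  0.35  0.27  1.49 -0.09  1.32  1.16] [0.643 0.164 0.332]
0.2 6 [-0.9   0.42  0.81  1.46 -0.31  1.4  -1.49] [0.643 0.164 0.361]
0.2 8 [-1.11  0.33  0.88  2.04 -0.32  0.91 -1.47
[... 319 characters left out ...]
23  0.34 -0.16  1.42  0.05  1.38 -1.81] [0.643 0.164 0.361]
0.02 8 [-0.25  0.24 -0.17  2.    0.05  0.9  -1.86] [0.508 0.142 0.167]
0.02 9 [-0.24 -0.03 -0.2   1.98 -0.01  1.19 -1.85] [0.426 0.129 0.305]
0.02 11 [ 0.22  0.21  0.18  1.72 -0.04  1.21 -1.01] [ 0.519 -0.269  0.305]
0.2 1 [ 0.14  0.42 -0.7   1.45  0.27  1.37  0.67] [0.643 0.164 0.332]
0.2 2 [ 0.18  0.43 -0.77  1.44  0.3   1.39  0.83] [0.643 0.164 0.332]
0.2 6 [-0.25  0.34 -0.13  1.42  0.04  1.38 -1.8 ] [0.643 0.164 0.361]
0.2 8 [-0.27  0.24 -0.15  2.    0.04  0.9  -1.86] [0.508 0.142 0.167]
0.2 9 [-0.21 -0.03 -0.23  1.98 -0.01  1.19 -1.85] [0.426 0.129 0.305]
0.2 11 [ 0.25  0.21  0.15  1.72 -0.03  1.21 -1.02] [ 0.519 -0.269  0.305]
```

Pure least-norm IK with no posture pull reproduces the drift, and in-place twists drive joint 3. I'll check the limit handling and simulate recovery moves.

```bash
cat > rec.py <<'E'
from sim import *
f=lambda q:(lambda a:(a[0].round(3),a[1].as_matrix()[:,0].round(3)))(fk(q,p,s))
qa=np.array(D[1][0])
for rs in(True,False):
    q1,_=run(qa,[(4,0,1.5,-1,0)],reset=rs);q2,_=run(q1,[(3,0,1.5,-1,0)],reset=rs);print(rs,q1.round(3),*f(q1),q2.round(3),*f(q2))
qc=np.array(D[3][0])
for name,rows in dict(tw_neg=[(12,0,0,0,-8)],tw_neg2=[(20,0,0,0,-8)],up_tw=[(6,0,2,0,0),(18,0,0,0,-8)],out_tw=[(6,0,2,-1,0),(18,0,0,0,-8)],tw_pos=[(12,0,0,0,8)],down=[(6,2,0,0,0)],down_tw=[(6,2,0,0,0),(18,0,0,0,-8)]).items():
    q,Q=run(qc,rows);print(name,q.round(2),*f(q),'clipped rows',int(((Q<=lo+1e-6)|(Q>=hi-1e-6)).any(1).sum()))
E
python3 rec.py
```

```text
True [-1.613 -0.495  1.365  1.84   0.583  1.37  -1.703] [ 0.538 -0.15   0.34 ] [ 0.089 -0.065 -0.994] [-1.807 -0.495  1.365  1.782  0.639  1.412 -1.806] [ 0.578 -0.071  0.367] [ 0.137 -0.095 -0.986]
False [-1.602 -0.495  1.365  1.843  0.582  1.369 -1.704] [ 0.535 -0.155  0.338] [ 0.087 -0.066 -0.994] [-1.788 -0.495  1.365  1.787  0.637  1.409 -1.809] [ 0.575 -0.081  0.365] [ 0.132 -0.097 -0.987]
tw_neg [-1.63 -0.5   1.32  1.86  0.63  1.41 -0.17] [ 0.531 -0.138  0.344] [ 0.084 -0.116 -0.99 ] clipped rows 13
tw_neg2 [-1.65 -0.5   1.29  1.86  0.67  1.45  0.9 ] [ 0.531 -0.135  0.354] [ 0.088 -0.167 -0.982] clipped rows 21
up_tw [-2.13 -0.5   1.28  1.61  0.87  1.62  0.53] [0.631 0.049 0.485] [ 0.321 -0.218 -0.921] clipped rows 25
out_tw [-2.17 -0.5   1.28  1.65  0.85  1.6   0.44] [0.615 0.086 0.463] [ 0.308 -0.197 -0.931] clipped rows 25
tw_pos [-1.24 -0.04  1.22  1.86  0.05  1.16 -2.72] [ 0.545 -0.056  0.359] [ 0.14  -0.013 -0.99 ] clipped rows 13
down [-1.78 -0.5   1.37  2.01  0.73  1.18 -1.9 ] [ 0.564 -0.054  0.281] [ 0.205 -0.109 -0.973] clipped rows 7
down_tw [-1.81 -0.5   1.31  2.    0.82  1.27  0.53] [ 0.564 -0.055  0.3  ] [ 0.228 -0.206 -0.952] clipped rows 25
```

```bash
cat > rec2.py <<'E'
import sim
from sim import *
from scipy.optimize import lsq_linear
V=.07*np.array([1.89,1.89,2.39,2.39,3.01,3.01,3.01])
def ikb(q,t,r,lam=.02,w=.3,**k):
    q=np.array(q,float);q0=q.copy()
    for _ in range(4):
        t0,r0,J=jac(q);e=np.r_[t-t0,(r*r0.inv()).as_rotvec()*1];W=np.r_[1,1,1,w,w,w]
        A=np.vstack([J*W[:,None],lam*np.eye(7)]);b=np.r_[e*W,np.zeros(7)]
        l=np.maximum(lo,q0-V)-q;h=np.minimum(hi,q0+V)-q
        q=q+lsq_linear(A,b,(np.minimum(l,-1e-9),np.maximum(h,1e-9))).x
    return q
sim.ik=lambda q,t,r,k=0,rest=None:ikb(q,t,r,lam=L,w=Wt)
lo[:]-= .000;hi[2]=1.374
f=lambda q:(lambda a:(a[0].round(3),a[1].as_matrix()[:,0].round(3)))(fk(q,p,s))
qa=np.array(D[1][0])
if __name__=='__main__':
  for L,Wt in((1e-3,1),(1e-3,.3),(.02,1),(1e-3,.1)):
   for rs in(True,False):
    q1,_=run(qa,[(4,0,1.5,-1,0)],reset=rs);q2,_=run(q1,[(3,0,1.5,-1,0)],reset=rs);print(L,Wt,rs,q1.round(3),*f(q1),q2.round(3),*f(q2))
  L,Wt=1e-3,.3
  qc=np.array(D[3][0])
  for name,rows in dict(tw_neg=[(12,0,0,0,-8)],tw_pos=[(7,0,0,0,8)],out=[(6,0,2,0,0)],out_l=[(6,0,2,-2,0)],out_r=[(6,0,2,2,0)],back=[(6,0,0,-2,0)],down=[(6,2,0,0,0)],upp=[(6,-2,0,0,0)]).items():
    q,Q=run(qc,rows);print(name,q.round(2),*f(q))
E
python3 rec2.py
```

```text
0.001 1 True [-1.509 -0.495  1.374  1.875  0.531  1.35  -1.679] [ 0.505 -0.183  0.321] [ 0.053 -0.025 -0.998] [-1.605 -0.495  1.374  1.853  0.538  1.368 -1.765] [ 0.525 -0.14   0.331] [ 0.06  -0.027 -0.998]
0.001 1 False [-1.507 -0.495  1.374  1.876  0.531  1.349 -1.677] [ 0.505 -0.183  0.321] [ 0.053 -0.024 -0.998] [-1.602 -0.495  1.374  1.854  0.537  1.366 -1.762] [ 0.525 -0.142  0.33 ] [ 0.06  -0.026 -0.998]
0.001 0.3 True [-1.505 -0.495  1.374  1.889  0.556  1.31  -1.687] [ 0.515 -0.187  0.317] [ 0.086 -0.038 -0.996] [-1.598 -0.495  1.374  1.877  0.586  1.294 -1.782] [ 0.545 -0.147  0.324] [ 0.124 -0.049 -0.991]
0.001 0.3 False [-1.502 -0.495  1.374  1.89   0.554  1.308 -1.685] [ 0.515 -0.187  0.316] [ 0.087 -0.037 -0.996] [-1.594 -0.495  1.374  1.879  0.583  1.29  -1.778] [ 0.545 -0.148  0.323] [ 0.125 -0.046 -0.991]
0.02 1 True [-1.509 -0.495  1.374  1.875  0.531  1.35  -1.679] [ 0.505 -0.183  0.321] [ 0.053 -0.025 -0.998] [-1.605 -0.495  1.374  1.853  0.538  1.368 -1.765] [ 0.525 -0.14   0.331] [ 0.06  -0.027 -0.998]
0.02 1 False [-1.507 -0.495  1.374  1.876  0.531  1.349 -1.6
[... 629 characters left out ...]
43  0.329] [ 0.078 -0.033 -0.996]
tw_pos [-1.59 -0.48  1.37  1.86  0.53  1.33 -2.73] [ 0.529 -0.143  0.33 ] [ 0.082 -0.031 -0.996]
out [-1.7  -0.5   1.37  1.81  0.65  1.27 -1.86] [ 0.605 -0.115  0.362] [ 0.234 -0.064 -0.97 ]
out_l [-1.89 -0.5   1.37  1.83  0.64  1.3  -2.06] [ 0.597 -0.003  0.349] [ 0.2   -0.04  -0.979]
out_r [-1.53 -0.5   1.37  1.78  0.67  1.22 -1.68] [ 0.605 -0.223  0.382] [ 0.29  -0.102 -0.951]
back [-1.66 -0.39  1.29  1.93  0.46  1.29 -1.92] [ 0.513 -0.025  0.324] [ 0.078 -0.033 -0.996]
down [-1.52 -0.5   1.37  2.13  0.68  1.03 -1.88] [ 0.515 -0.14   0.228] [ 0.186 -0.06  -0.981]
upp [-1.52 -0.44  1.24  1.66  0.47  1.56 -1.71] [ 0.521 -0.139  0.449] [ 0.078 -0.033 -0.996]
```

The bounded least-norm model matches the observed motion, and going up or along -z leaves the limits. I'll search for a short recovery route.

```bash
cat > plan.py <<'E'
import rec2
from rec2 import *
rec2.L,rec2.Wt=1e-3,.7
def goto(q,g,step=3.):
    t,r=fk(q,p,s);d=r.inv().apply(np.array(g)-t)*100;n=max(1,int(np.ceil(np.linalg.norm(d)/step)));return (n,*(d/n),0)
def rate(Q):return min((Q-lo).min(),(hi-Q).min())
if __name__=='__main__':
  qc=np.array(D[3][0]);out=[]
  sub=rec2.ikb
  qu,_=run(qc,[(5,-2.5,0,0,0)])
  print('up',qu.round(2),*f(qu))
  for tw1 in(0,-80,-160,-210):
    qt,_=run(qu,[(max(1,abs(tw1)//8),0,0,0,-8 if tw1 else 0)])
    for wp in(None,(.62,-.05,.42),(.7,-.1,.42),(.55,-.05,.45),(.75,-.25,.42)):
      qw=qt
      if wp:qw,_=run(qt,[goto(qt,wp)])
      for tw2 in(0,160,):
        q=qw
        if tw2: q,_=run(qw,[(tw2//8,0,0,0,8)])
        q2,Qa=run(q,[goto(q,(.5,-.258,.4))]);q3,Qb=run(q2,[goto(q2,(.5,-.258,.16))])
        out.append((rate(Qb),tw1,wp,tw2,q3.round(2),*f(q3)))
  out.sort(key=lambda o:-o[0])
  for o in out[:10]:print(*o)
E
time python3 plan.py
```

```text
up [-1.52 -0.44  1.23  1.65  0.46  1.57 -1.7 ] [ 0.521 -0.139  0.454] [ 0.078 -0.033 -0.996]
0.07976175802558938 -80 None 160 [-0.44  0.41  1.02  2.04 -0.49  0.85 -1.97] [ 0.5   -0.258  0.16 ] [ 0.078 -0.033 -0.996]
0.07976175801170027 -210 None 160 [-0.44  0.41  1.02  2.04 -0.49  0.85  0.27] [ 0.5   -0.258  0.16 ] [ 0.078 -0.033 -0.996]
0.07976175800847973 -160 None 160 [-0.44  0.41  1.02  2.04 -0.49  0.85 -0.57] [ 0.5   -0.258  0.16 ] [ 0.078 -0.033 -0.996]
0.0695714594882928 -80 (0.55, -0.05, 0.45) 160 [-0.44  0.42  1.02  2.04 -0.5   0.85 -1.95] [ 0.5   -0.258  0.16 ] [ 0.079 -0.03  -0.996]
0.018958624790711642 -80 (0.62, -0.05, 0.42) 160 [-0.44  0.39  1.03  2.07 -0.52  0.81 -1.9 ] [ 0.5   -0.258  0.16 ] [ 0.12  -0.025 -0.992]
-1.8275903013176276e-09 -160 (0.75, -0.25, 0.42) 160 [-1.26 -0.5   1.37  2.23  0.71  0.9  -1.7 ] [ 0.46  -0.236  0.193] [ 0.213 -0.081 -0.974]
-1.8275903013176276e-09 -210 (0.75, -0.25, 0.42) 160 [-1.26 -0.5   1.37  2.23  0.71  0.9  -0.86] [ 0.46  -0.236  0.193] [ 0.213 -0.081 -0.974]
-1.8291983483464946e-09 -80 (0.75, -0.25, 0.42) 0 [-1.26 -0.5   1.37  2.23  0.71  0.9  -0.3 ] [ 0.46  -0.236  0.193] [ 0.213 -0.081 -0.974]
-1.8291983483464946e-09 -160 (0.75, -0.25, 0.42) 0 [-1.26 -0.5   1.37  2.23  0.71  0.9   1.09] [ 0.46  -0.236  0.193] [ 0.213 -0.081 -0.974]
-1.8291983483464946e-09 -210 (0.75, -0.25, 0.42) 0 [-1.26 -0.5   1.37  2.23  0.71  0.9   1.93] [ 0.46  -0.236  0.193] [ 0.213 -0.081 -0.974]
real	0m6.866s
user	0m7.427s
sys	0m0.044s
```

The route is: lift 12.5 cm, twist -128°, then +160°, then go to the pad. The net +32° also puts the small tool lean into the jaw-normal plane.

Request:
step_arm:
  increments:
    - {"hand": 2.2,"x": -1.5,"y": 0,"z": 0,"twist": 0}
    - {"hand": 2.2,"x": -2.5,"y": 0,"z": 0,"twist": 0}
    - {"hand": 2.2,"x": -2.5,"y": 0,"z": 0,"twist": 0}
    - {"hand": 2.2,"x": -2.5,"y": 0,"z": 0,"twist": 0}
    - {"hand": 2.2,"x": -2.5,"y": 0,"z": 0,"twist": 0}
    - {"hand": 2.2,"x": -1,"y": 0,"z": 0,"twist": 0}
    - {"hand": 2.2,"x": 0,"y": 0,"z": 0,"twist": 0}

```text
t: 16.4
tool_pos: [0.5214, -0.1391, 0.4552]
orientation: [0.565, 0.469, 0.507, -0.451]
contact_force: [0.4, -1.4, -4.0]
grip_width: 0.0275
```

```bash
python3 q.py
```

```text
t 16.4 pos [ 0.5214 -0.1391  0.4552] down [ 0.079 -0.033 -0.996] yawz -81.35 q7 -1.71 F [ 0.4 -1.4 -4. ] w 0.0275
tool-axis cm to goal [25.66 -5.69 10.26]
[-1.502 -0.441  1.217  1.664  0.467  1.568 -1.709]
```

Request:
step_arm:
  increments:
    - {"hand": 2.2,"x": 0,"y": 0,"z": 0,"twist": -4}
    - {"hand": 2.2,"x": 0,"y": 0,"z": 0,"twist": -8}
    - {"hand": 2.2,"x": 0,"y": 0,"z": 0,"twist": -8}
    - {"hand": 2.2,"x": 0,"y": 0,"z": 0,"twist": -8}
    - {"hand": 2.2,"x": 0,"y": 0,"z": 0,"twist": -8}
    - {"hand": 2.2,"x": 0,"y": 0,"z": 0,"twist": -8}
    - {"hand": 2.2,"x": 0,"y": 0,"z": 0,"twist": -8}
    - {"hand": 2.2,"x": 0,"y": 0,"z": 0,"twist": -8}
    - {"hand": 2.2,"x": 0,"y": 0,"z": 0,"twist": -8}
    - {"hand": 2.2,"x": 0,"y": 0,"z": 0,"twist": -8}
    - {"hand": 2.2,"x": 0,"y": 0,"z": 0,"twist": -8}
    - {"hand": 2.2,"x": 0,"y": 0,"z": 0,"twist": -8}
    - {"hand": 2.2,"x": 0,"y": 0,"z": 0,"twist": -8}
    - {"hand": 2.2,"x": 0,"y": 0,"z": 0,"twist": -8}
    - {"hand": 2.2,"x": 0,"y": 0,"z": 0,"twist": -8}
    - {"hand": 2.2,"x": 0,"y": 0,"z": 0,"twist": -8}
    - {"hand": 2.2,"x": 0,"y": 0,"z": 0,"twist": -4}
    - {"hand": 2.2,"x": 0,"y": 0,"z": 0,"twist": 0}

```text
t: 18.2
tool_pos: [0.5209, -0.139, 0.4532]
orientation: [0.668, -0.302, 0.628, 0.259]
contact_force: [-0.3, 0.3, -3.4]
grip_width: 0.0279
```

```bash
python3 q.py
```

```text
t 18.2 pos [ 0.5209 -0.139   0.4532] down [ 0.077 -0.033 -0.997] yawz 46.93 q7 0.48 F [-0.3  0.3 -3.4] w 0.0279
tool-axis cm to goal [ 25.47  -4.66 -10.74]
[-1.534 -0.488  1.197  1.667  0.51   1.595  0.482]
```

Request:
step_arm:
  increments:
    - {"hand": 2.2,"x": 0,"y": 0,"z": 0,"twist": 4}
    - {"hand": 2.2,"x": 0,"y": 0,"z": 0,"twist": 8}
    - {"hand": 2.2,"x": 0,"y": 0,"z": 0,"twist": 8}
    - {"hand": 2.2,"x": 0,"y": 0,"z": 0,"twist": 8}
    - {"hand": 2.2,"x": 0,"y": 0,"z": 0,"twist": 8}
    - {"hand": 2.2,"x": 0,"y": 0,"z": 0,"twist": 8}
    - {"hand": 2.2,"x": 0,"y": 0,"z": 0,"twist": 8}
    - {"hand": 2.2,"x": 0,"y": 0,"z": 0,"twist": 8}
    - {"hand": 2.2,"x": 0,"y": 0,"z": 0,"twist": 8}
    - {"hand": 2.2,"x": 0,"y": 0,"z": 0,"twist": 8}
    - {"hand": 2.2,"x": 0,"y": 0,"z": 0,"twist": 8}
    - {"hand": 2.2,"x": 0,"y": 0,"z": 0,"twist": 8}
    - {"hand": 2.2,"x": 0,"y": 0,"z": 0,"twist": 8}
    - {"hand": 2.2,"x": 0,"y": 0,"z": 0,"twist": 8}
    - {"hand": 2.2,"x": 0,"y": 0,"z": 0,"twist": 8}
    - {"hand": 2.2,"x": 0,"y": 0,"z": 0,"twist": 8}
    - {"hand": 2.2,"x": 0,"y": 0,"z": 0,"twist": 8}
    - {"hand": 2.2,"x": 0,"y": 0,"z": 0,"twist": 8}
    - {"hand": 2.2,"x": 0,"y": 0,"z": 0,"twist": 8}
    - {"hand": 2.2,"x": 0,"y": 0,"z": 0,"twist": 8}

```text
t: 20.2
tool_pos: [0.5209, -0.1387, 0.4534]
orientation: [0.432, 0.593, 0.381, -0.562]
contact_force: [-0.4, -0.0, -2.7]
grip_width: 0.0281
```

```bash
python3 q.py
```

```text
t 20.2 pos [ 0.5209 -0.1387  0.4534] down [ 0.077 -0.033 -0.996] yawz -109.72 q7 -1.81 F [-0.4 -0.  -2.7] w 0.0281
tool-axis cm to goal [2.550e+01 2.000e-02 1.173e+01]
[-1.019 -0.053  1.128  1.665  0.073  1.419 -1.813]
```

The posture has recovered: joint 2 is at -0.05 and joint 3 at 1.13. I'll simulate the final approach and the righting arc on the pad edge for joint margins.

```bash
cat > fin.py <<'E'
from plan import *
from station import readout
st=readout.state();q=np.array(st['q']);M=rot(st['orientation']);h=np.array([np.cos(np.radians(-23)),np.sin(np.radians(-23))])
pad=np.array([.501,-.2577]);g0=pad-.073*h
tm,_=fk(q,p,s);bias=tm-st['tool_pos'];print('model bias',bias.round(4),'tool y',M[:,1].round(3))
for g in((*g0,.3),(*g0,.16),(*g0,.128),(*(pad-.043*h),.139),(*pad,.139),(*pad,.3)):
    r=goto(q,np.array(g)+bias);q,Q=run(q,[r]);print('to',np.round(g,3),'row',r[0],np.array(r[0])*np.round(r[1:4],3),'q',q.round(2),'margin',round(rate(Q),2))
E
python3 fin.py
```

```text
model bias [-0.0035  0.0034 -0.0039] tool y [ 0.938 -0.336  0.083]
to [ 0.434 -0.229  0.3  ] row 7 [14.917 -6.412 11.375] q [-0.94 -0.23  1.17  2.03  0.25  1.13 -1.79] margin 0.2
to [ 0.434 -0.229  0.16 ] row 5 [13.95 -1.17 -0.07] q [-0.67  0.25  1.18  2.22 -0.34  0.77 -1.19] margin 0.0
to [ 0.434 -0.229  0.128] row 2 [3.552 0.178 0.096] q [-0.54  0.32  1.06  2.24 -0.45  0.7  -1.09] margin 0.19
to [ 0.461 -0.241  0.139] row 2 [-0.834  3.08   0.178] q [-0.49  0.36  1.03  2.16 -0.47  0.75 -1.08] margin 0.22
to [ 0.501 -0.258  0.139] row 2 [0.374 4.276 0.246] q [-0.41  0.43  0.97  2.07 -0.52  0.79 -1.05] margin 0.29
to [ 0.501 -0.258  0.3  ] row 6 [-16.038   1.398   0.09 ] q [-0.66  0.23  1.21  1.89 -0.26  1.1  -1.27] margin 0.16
```

```bash
sed -i 's/^for g in.*/for g in((*pad,.4),(*pad,.26),(*(pad-.05*h),.18),(*g0,.15)):/' fin.py; python3 fin.py
```

```text
model bias [-0.0035  0.0034 -0.0039] tool y [ 0.938 -0.336  0.083]
to [ 0.501 -0.258  0.4  ] row 5 [ 5.56   1.685 11.84 ] q [-0.76  0.14  1.28  1.72 -0.14  1.3  -1.37] margin 0.09
to [ 0.501 -0.258  0.26 ] row 5 [13.95 -1.17 -0.07] q [-0.59  0.28  1.15  1.94 -0.31  1.02 -1.22] margin 0.1
to [ 0.455 -0.238  0.18 ] row 4 [ 7.552 -5.644 -0.324] q [-0.6   0.28  1.13  2.14 -0.35  0.83 -1.18] margin 0.22
to [ 0.434 -0.229  0.15 ] row 2 [ 2.798 -2.538 -0.146] q [-0.59  0.28  1.11  2.22 -0.38  0.75 -1.15] margin 0.24
```

Request:
step_arm:
  increments:
    - {"hand": 2.2,"x": 0.7,"y": 0.2,"z": 1.5,"twist": 0}
    - {"hand": 2.2,"x": 1,"y": 0.3,"z": 2.2,"twist": 0}
    - {"hand": 2.2,"x": 1.2,"y": 0.4,"z": 2.5,"twist": 0}
    - {"hand": 2.2,"x": 1.2,"y": 0.4,"z": 2.5,"twist": 0}
    - {"hand": 2.2,"x": 0.9,"y": 0.2,"z": 1.9,"twist": 0}
    - {"hand": 2.2,"x": 0.56,"y": 0.18,"z": 1.24,"twist": 0}
    - {"hand": 2.2,"x": 2,"y": -0.17,"z": 0,"twist": 0}
    - {"hand": 2.2,"x": 2.5,"y": -0.2,"z": 0,"twist": 0}
    - {"hand": 2.2,"x": 2.5,"y": -0.2,"z": 0,"twist": 0}
    - {"hand": 2.2,"x": 2.5,"y": -0.2,"z": 0,"twist": 0}
    - {"hand": 2.2,"x": 2.5,"y": -0.2,"z": 0,"twist": 0}
    - {"hand": 2.2,"x": 1.95,"y": -0.2,"z": 0,"twist": 0}
    - {"hand": 2.2,"x": 0,"y": 0,"z": 0,"twist": 0}
    - {"hand": 2.2,"x": 0,"y": 0,"z": 0,"twist": 0}

```text
t: 21.6
tool_pos: [0.5019, -0.2589, 0.2611]
orientation: [0.434, 0.592, 0.383, -0.561]
contact_force: [-0.2, 0.6, -3.9]
grip_width: 0.0277
```

```bash
python3 q.py; sed -i 's/^for g in.*/for g in((*(pad-.05*h),.19),(*g0,.165)):/' fin.py; python3 fin.py
```

```text
t 21.6 pos [ 0.5019 -0.2589  0.2611] down [ 0.077 -0.034 -0.996] yawz -109.33 q7 -1.2 F [-0.2  0.6 -3.9] w 0.0277
tool-axis cm to goal [ 6.07 -0.64 -0.12]
[-0.579  0.298  1.152  1.917 -0.33   1.039 -1.203]
model bias [ 0.0036  0.0041 -0.0009] tool y [ 0.94  -0.329  0.084]
to [ 0.455 -0.238  0.19 ] row 3 [ 6.648 -5.694 -0.441] q [-0.62  0.27  1.15  2.11 -0.34  0.86 -1.19] margin 0.22
to [ 0.434 -0.229  0.165] row 2 [ 2.298 -2.496 -0.162] q [-0.64  0.26  1.15  2.19 -0.35  0.79 -1.18] margin 0.22
```

Request:
step_arm:
  increments:
    - {"hand": 2.2,"x": 1.6,"y": -1.4,"z": -0.1,"twist": 1}
    - {"hand": 2.2,"x": 2.5,"y": -2.2,"z": -0.2,"twist": 2}
    - {"hand": 2.2,"x": 2.5,"y": -2.2,"z": -0.1,"twist": 0}
    - {"hand": 2.2,"x": 1.3,"y": -1.4,"z": -0.1,"twist": 0}
    - {"hand": 2.2,"x": 1,"y": -1,"z": -0.1,"twist": 0}
    - {"hand": 2.2,"x": 0,"y": 0,"z": 0,"twist": 0}
    - {"hand": 2.2,"x": 0,"y": 0,"z": 0,"twist": 0}

```text
t: 22.3
tool_pos: [0.4363, -0.2268, 0.1663]
orientation: [0.42, 0.603, 0.369, -0.57]
contact_force: [-0.3, 0.0, -3.7]
grip_width: 0.0278
```

```bash
python3 - <<'E'
from station import readout,cams
from h import *
s=readout.state();rep(s,[.434,-.229,.130]);M=rot(s['orientation'])
S,W=cams.capture('scene'),cams.capture('wrist')
u=proj(S,[.47,-.25,.05]).astype(int)
p=s['tool_pos']-.002*M[:,0];im=W['img']
g=np.radians(30);zg=-np.cos(g)*M[:,0]-np.sin(g)*M[:,1];xg=-np.cos(g)*M[:,1]+np.sin(g)*M[:,0]
for z in(0,.045):
    k=[proj(W,p-(.121-z)*zg+ i*.022*xg+j*.022*M[:,2]) for i,j in((1,1),(1,-1),(-1,-1),(-1,1))]
    cv2.polylines(im,[np.int32(np.array(k)*8)],True,(0,255,0),1,cv2.LINE_AA,3)
print('lean deg',np.degrees(np.arccos(zg[2])),'low corner z',min((p-.121*zg+i*.022*xg)[2] for i in(1,-1)))
cv2.imwrite('pics/f1.png',np.hstack([cv2.resize(im,(480,360)),cv2.resize(S['img'][u[1]-80:u[1]+80,u[0]-71:u[0]+71],(320,360))])[:,:,::-1])
E
```

```text
t 22.3 pos [ 0.4363 -0.2268  0.1663] down [ 0.079 -0.033 -0.996] yawz -112.2 q7 -1.22 F [-0.3  0.  -3.7] w 0.0278
tool-axis cm to goal [ 3.6  -0.44  0.28]
lean deg 34.94038721422373 low corner z 0.0564631575861573
```

View pics/f1.png

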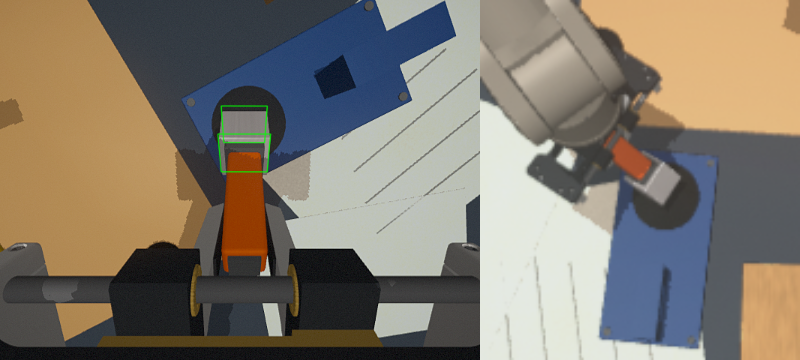

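The outline fits, and the foot is tilted 35° with its low corner 38 mm above the pad. I'll lower to just above the surface and then touch gently.

Request:
step_arm:
  increments:
    - {"hand": 2.2,"x": 1.2,"y": -0.1,"z": 0.1,"twist": 0}
    - {"hand": 2.2,"x": 1.2,"y": -0.1,"z": 0.1,"twist": 0}
    - {"hand": 2.2,"x": 0.8,"y": -0.07,"z": 0.1,"twist": 0}
    - {"hand": 2.2,"x": 0.3,"y": -0.03,"z": 0,"twist": 0}
    - {"hand": 2.2,"x": 0,"y": 0,"z": 0,"twist": 0}
    - {"hand": 2.2,"x": 0,"y": 0,"z": 0,"twist": 0}

```text
t: 23.0
tool_pos: [0.4343, -0.2296, 0.1305]
orientation: [0.419, 0.603, 0.369, -0.57]
contact_force: [-0.1, -0.2, -2.5]
grip_width: 0.0279
```

Request:
step_arm:
  increments:
    - {"hand": 2.2,"x": 0.1,"y": 0,"z": 0,"twist": 0}
    - {"hand": 2.2,"x": 0.1,"y": 0,"z": 0,"twist": 0}
    - {"hand": 2.2,"x": 0.1,"y": 0,"z": 0,"twist": 0}
    - {"hand": 2.2,"x": 0,"y": 0,"z": 0,"twist": 0}
  squeeze: 18

```text
t: 23.4
tool_pos: [0.4348, -0.2298, 0.128]
orientation: [0.419, 0.603, 0.369, -0.57]
contact_force: [-6.5, 2.6, 17.3]
grip_width: 0.0279
```

Contact was made at about 20 N. I'll ease it slightly, lighten the grip and start the righting arc.

Request:
step_arm:
  increments:
    - {"hand": 2.2,"x": -0.12,"y": 0,"z": 0,"twist": 0}
    - {"hand": 2.2,"x": 0,"y": 0,"z": 0,"twist": 0}
    - {"hand": 2.2,"x": -0.16,"y": 0.52,"z": 0,"twist": 0}
    - {"hand": 2.2,"x": -0.16,"y": 0.52,"z": 0,"twist": 0}
    - {"hand": 2.2,"x": 0,"y": 0,"z": 0,"twist": 0}
  squeeze: 12

```text
t: 23.9
tool_pos: [0.4445, -0.2335, 0.1328]
orientation: [0.42, 0.603, 0.369, -0.57]
contact_force: [0.4, -0.0, -4.0]
grip_width: 0.028
```

Request:
step_arm:
  increments:
    - {"hand": 2.2,"x": 0.1,"y": 0,"z": 0,"twist": 0}
    - {"hand": 2.2,"x": 0.1,"y": 0,"z": 0,"twist": 0}
    - {"hand": 2.2,"x": 0,"y": 0,"z": 0,"twist": 0}

```text
t: 24.2
tool_pos: [0.4434, -0.2331, 0.1302]
orientation: [0.419, 0.603, 0.369, -0.57]
contact_force: [-0.7, 0.4, -3.5]
grip_width: 0.0281
```

```bash
cat > ang.py <<'E'
# estimate gauge lean relative to the tool from the orange cap/handle: fit orange mask with rendered handle silhouette
from station import readout,cams
from h import *
s=readout.state();rep(s);M=rot(s['orientation']);W=cams.capture('wrist');c=W
hsv=cv2.cvtColor(W['img'],cv2.COLOR_RGB2HSV);m=cv2.inRange(hsv,(2,150,60),(16,255,255));m[:, :200]=0;m[:,440:]=0;m[300:]=0
best=[]
for a in np.arange(-15,45,1.):
  for sg in(.115,.121,.127):
    g=np.radians(a);zg=-np.cos(g)*M[:,0]-np.sin(g)*M[:,1];xg=-np.cos(g)*M[:,1]+np.sin(g)*M[:,0];p=s['tool_pos']-.002*M[:,0]-sg*zg
    P=np.array([proj(c,p+z*zg+i*.014*xg+j*.014*M[:,2]) for z in(.052,.147) for i in(1,-1) for j in(1,-1)])
    k=cv2.convexHull(np.float32(P)).astype(np.int32);r=np.zeros_like(m);cv2.fillConvexPoly(r,k,255);r[300:]=0
    best.append((np.count_nonzero(r&m)/max(1,np.count_nonzero(r|m)),a,sg))
best.sort(reverse=True);print([(round(b[0],3),b[1],b[2]) for b in best[:4]],'orange px',np.count_nonzero(m))
E
python3 ang.py
```

```text
t 24.2 pos [ 0.4434 -0.2331  0.1302] down [ 0.077 -0.033 -0.996] yawz -112.21 q7 -1.12 F [-0.7  0.4 -3.5] w 0.0281
[(np.float64(0.955), np.float64(19.0), 0.127), (np.float64(0.95), np.float64(22.0), 0.121), (np.float64(0.948), np.float64(18.0), 0.127), (np.float64(0.948), np.float64(26.0), 0.115)] orange px 4767
```

The handle fit shows the gauge has already rotated to about 20-26° in the grip. I'll continue with contact.

Request:
step_arm:
  increments:
    - {"hand": 2.2,"x": 0.1,"y": 0,"z": 0,"twist": 0}
    - {"hand": 2.2,"x": 0.1,"y": 0,"z": 0,"twist": 0}
    - {"hand": 2.2,"x": 0,"y": 0,"z": 0,"twist": 0}

```text
t: 24.55
tool_pos: [0.4438, -0.2333, 0.1285]
orientation: [0.419, 0.603, 0.369, -0.57]
contact_force: [-2.2, 1.2, 3.6]
grip_width: 0.0278
```

Request:
step_arm:
  increments:
    - {"hand": 2.2,"x": 0.1,"y": 0,"z": 0,"twist": 0}
    - {"hand": 2.2,"x": 0,"y": 0,"z": 0,"twist": 0}

```text
t: 24.75
tool_pos: [0.4441, -0.2335, 0.1278]
orientation: [0.419, 0.603, 0.369, -0.57]
contact_force: [-3.4, 3.2, 11.3]
grip_width: 0.0281
```

Request:
step_arm:
  increments:
    - {"hand": 2.2,"x": -0.08,"y": 0.5,"z": 0,"twist": 0}
    - {"hand": 2.2,"x": -0.1,"y": 0.5,"z": 0,"twist": 0}
    - {"hand": 2.2,"x": 0,"y": 0,"z": 0,"twist": 0}

```text
t: 25.05
tool_pos: [0.4536, -0.2373, 0.1304]
orientation: [0.419, 0.603, 0.369, -0.57]
contact_force: [0.2, 1.5, 4.6]
grip_width: 0.0277
```

```bash
python3 ang.py
```

```text
t 25.05 pos [ 0.4536 -0.2373  0.1304] down [ 0.079 -0.033 -0.996] yawz -112.2 q7 -1.11 F [0.2 1.5 4.6] w 0.0277
[(np.float64(0.945), np.float64(13.0), 0.127), (np.float64(0.932), np.float64(15.0), 0.121), (np.float64(0.928), np.float64(16.0), 0.121), (np.float64(0.928), np.float64(12.0), 0.127)] orange px 4286
```

The gauge is rotating as computed (about 6° per cm), and the contact force is now light. I'll continue the arc.

Request:
step_arm:
  increments:
    - {"hand": 2.2,"x": -0.06,"y": 0.56,"z": 0,"twist": 0}
    - {"hand": 2.2,"x": -0.03,"y": 0.56,"z": 0,"twist": 0}
    - {"hand": 2.2,"x": 0,"y": 0.56,"z": 0,"twist": 0}
    - {"hand": 2.2,"x": 0,"y": 0,"z": 0,"twist": 0}

```text
t: 25.5
tool_pos: [0.469, -0.2436, 0.1326]
orientation: [0.419, 0.603, 0.369, -0.57]
contact_force: [1.0, 1.0, 5.3]
grip_width: 0.028
```

```bash
python3 ang.py
```

```text
t 25.5 pos [ 0.469  -0.2436  0.1326] down [ 0.079 -0.034 -0.996] yawz -112.2 q7 -1.1 F [1.  1.  5.3] w 0.028
[(np.float64(0.908), np.float64(5.0), 0.127), (np.float64(0.895), np.float64(4.0), 0.127), (np.float64(0.895), np.float64(9.0), 0.115), (np.float64(0.894), np.float64(6.0), 0.121)] orange px 3627
```

Request:
step_arm:
  increments:
    - {"hand": 2.2,"x": 0.04,"y": 0.56,"z": 0,"twist": 0}
    - {"hand": 2.2,"x": 0.07,"y": 0.56,"z": 0,"twist": 0}
    - {"hand": 2.2,"x": 0.08,"y": 0.5,"z": 0,"twist": 0}
    - {"hand": 2.2,"x": 0,"y": 0,"z": 0,"twist": 0}

```text
t: 25.95
tool_pos: [0.4843, -0.2498, 0.1322]
orientation: [0.42, 0.603, 0.369, -0.57]
contact_force: [1.9, 1.6, 5.9]
grip_width: 0.0278
```

```bash
python3 ang.py
```

```text
t 25.95 pos [ 0.4843 -0.2498  0.1322] down [ 0.079 -0.034 -0.996] yawz -112.2 q7 -1.09 F [1.9 1.6 5.9] w 0.0278
[(np.float64(0.843), np.float64(-2.0), 0.121), (np.float64(0.838), np.float64(-4.0), 0.127), (np.float64(0.838), np.float64(-3.0), 0.127), (np.float64(0.837), np.float64(-1.0), 0.115)] orange px 3019
```

It's nearly upright (about 3° left) but roughly 12 mm short of the pad centre. I'll finish righting it, grip firmer, lift a few mm and shift it to the centre.

Request:
step_arm:
  increments:
    - {"hand": 2.2,"x": 0.06,"y": 0.3,"z": 0,"twist": 0}
    - {"hand": 2.2,"x": 0.06,"y": 0.3,"z": 0,"twist": 0}
    - {"hand": 2.2,"x": 0,"y": 0,"z": 0,"twist": 0}

```text
t: 26.3
tool_pos: [0.4897, -0.252, 0.1315]
orientation: [0.419, 0.603, 0.369, -0.57]
contact_force: [0.9, 0.0, 6.2]
grip_width: 0.028
```

```bash
python3 ang.py
```

```text
t 26.3 pos [ 0.4897 -0.252   0.1315] down [ 0.079 -0.034 -0.996] yawz -112.2 q7 -1.09 F [0.9 0.  6.2] w 0.028
[(np.float64(0.835), np.float64(-6.0), 0.127), (np.float64(0.827), np.float64(-5.0), 0.121), (np.float64(0.821), np.float64(-5.0), 0.127), (np.float64(0.817), np.float64(-4.0), 0.121)] orange px 2802
```

Request:
step_arm:
  increments:
    - {"hand": 2.2,"x": 0,"y": 0,"z": 0,"twist": 0}
    - {"hand": 2.2,"x": 0,"y": 0,"z": 0,"twist": 0}
    - {"hand": 2.2,"x": -0.3,"y": 0.03,"z": 0,"twist": 0}
    - {"hand": 2.2,"x": -0.3,"y": 0.03,"z": 0,"twist": 0}
    - {"hand": 2.2,"x": 0.05,"y": 0.6,"z": 0,"twist": 0}
    - {"hand": 2.2,"x": 0.05,"y": 0.6,"z": 0,"twist": 0}
    - {"hand": 2.2,"x": 0,"y": 0,"z": 0,"twist": 0}
    - {"hand": 2.2,"x": 0,"y": 0,"z": 0,"twist": 0}
  squeeze: 22

```text
t: 27.15
tool_pos: [0.5003, -0.2565, 0.137]
orientation: [0.419, 0.603, 0.369, -0.57]
contact_force: [-0.3, 0.2, -3.9]
grip_width: 0.0279
```

```bash
python3 ang.py
```

```text
t 27.15 pos [ 0.5003 -0.2565  0.137 ] down [ 0.077 -0.033 -0.996] yawz -112.21 q7 -1.09 F [-0.3  0.2 -3.9] w 0.0279
[(np.float64(0.835), np.float64(-6.0), 0.127), (np.float64(0.832), np.float64(-5.0), 0.121), (np.float64(0.826), np.float64(-5.0), 0.127), (np.float64(0.822), np.float64(-4.0), 0.121)] orange px 2777
```

Request:
step_arm:
  increments:
    - {"hand": 2.2,"x": 0.2,"y": -0.02,"z": 0,"twist": 0}
    - {"hand": 2.2,"x": 0.2,"y": -0.02,"z": 0,"twist": 0}
    - {"hand": 2.2,"x": 0.1,"y": 0,"z": 0,"twist": 0}
    - {"hand": 2.2,"x": 0,"y": 0,"z": 0,"twist": 0}

```text
t: 27.6
tool_pos: [0.5002, -0.2563, 0.132]
orientation: [0.419, 0.603, 0.369, -0.57]
contact_force: [0.2, -0.1, -3.6]
grip_width: 0.0282
```

Request:
step_arm:
  increments:
    - {"hand": 2.2,"x": 0.1,"y": 0,"z": 0,"twist": 0}
    - {"hand": 2.2,"x": 0.05,"y": 0,"z": 0,"twist": 0}
    - {"hand": 2.2,"x": 0,"y": 0,"z": 0,"twist": 0}
  squeeze: 12

```text
t: 27.9
tool_pos: [0.5011, -0.2568, 0.1313]
orientation: [0.419, 0.603, 0.369, -0.57]
contact_force: [-0.5, 1.3, 6.8]
grip_width: 0.028
```

Request:
step_arm:
  increments:
    - {"hand": 2.6,"x": -0.05,"y": 0,"z": 0,"twist": 0}
    - {"hand": 2.6,"x": 0,"y": 0,"z": 0,"twist": 0}
    - {"hand": 2.6,"x": 0,"y": 0,"z": 0,"twist": 0}
    - {"hand": 2.6,"x": 0,"y": 0,"z": 0,"twist": 0}
  squeeze: 4

```text
t: 28.3
tool_pos: [0.5007, -0.2565, 0.1314]
orientation: [0.419, 0.603, 0.369, -0.57]
contact_force: [1.3, 0.5, 2.8]
grip_width: 0.0279
```

Request:
step_arm:
  increments:
    - {"hand": 3.0,"x": 0,"y": 0,"z": 0,"twist": 0}
    - {"hand": 3.4,"x": 0,"y": 0,"z": 0,"twist": 0}
    - {"hand": 4.5,"x": 0,"y": 0,"z": 0,"twist": 0}
    - {"hand": 6,"x": 0,"y": 0,"z": 0,"twist": 0}
    - {"hand": 7,"x": 0,"y": 0,"z": 0,"twist": 0}
    - {"hand": 7,"x": 0,"y": 0,"z": 0,"twist": 0}
    - {"hand": 7,"x": 0,"y": 0,"z": 0,"twist": 0}

```text
t: 29.0
tool_pos: [0.5004, -0.2564, 0.1312]
orientation: [0.419, 0.603, 0.369, -0.57]
contact_force: [0.8, -0.1, 0.4]
grip_width: 0.069
```

```bash
python3 ang.py; python3 - <<'E'
import re
src=open('fin.py').read();src=re.sub(r'^for g in.*',"for g in((*pad,.2),(*pad,.3),(*(pad-.04*h),.3),(.5,-.1,.4)):",src,flags=re.M);exec(src)
E
```

```text
t 29.0 pos [ 0.5004 -0.2564  0.1312] down [ 0.078 -0.033 -0.996] yawz -112.2 q7 -1.08 F [ 0.8 -0.1  0.4] w 0.069
[(np.float64(0.518), np.float64(11.0), 0.115), (np.float64(0.513), np.float64(12.0), 0.115), (np.float64(0.513), np.float64(11.0), 0.121), (np.float64(0.512), np.float64(9.0), 0.121)] orange px 3098
model bias [ 0.0069  0.0013 -0.0003] tool y [ 0.923 -0.376  0.085]
to [ 0.501 -0.258  0.2  ] row 3 [-6.849  0.687  0.105] q [-0.49  0.38  1.07  1.98 -0.43  0.93 -1.17] margin 0.31
to [ 0.501 -0.258  0.3  ] row 4 [-9.964e+00  8.440e-01  4.000e-03] q [-0.62  0.26  1.19  1.86 -0.29  1.12 -1.29] margin 0.18
to [ 0.464 -0.242  0.3  ] row 2 [-0.338 -3.986 -0.056] q [-0.82  0.12  1.31  1.94 -0.14  1.09 -1.42] margin 0.06
to [ 0.5 -0.1  0.4] row 6 [-10.146  -1.2   -14.502] q [-1.08 -0.12  1.07  1.8   0.14  1.33 -2.  ] margin 0.04
```

Request:
step_arm:
  increments:
    - {"hand": 7,"x": -1,"y": 0.1,"z": 0,"twist": 0}
    - {"hand": 7,"x": -2,"y": 0.2,"z": 0,"twist": 0}
    - {"hand": 7,"x": -2.5,"y": 0.22,"z": 0,"twist": 0}
    - {"hand": 7,"x": -2.5,"y": 0.22,"z": 0,"twist": 0}
    - {"hand": 7,"x": -2.5,"y": 0.22,"z": 0,"twist": 0}
    - {"hand": 7,"x": -2.5,"y": 0.22,"z": 0,"twist": 0}
    - {"hand": 7,"x": -2.5,"y": 0.22,"z": 0,"twist": 0}
    - {"hand": 7,"x": -1.5,"y": 0.1,"z": 0,"twist": 0}
    - {"hand": 7,"x": 0,"y": 0,"z": 0,"twist": 0}
    - {"hand": 7,"x": 0,"y": 0,"z": 0,"twist": 0}

```text
t: 30.05
tool_pos: [0.501, -0.256, 0.3015]
orientation: [0.419, 0.603, 0.369, -0.57]
contact_force: [-0.8, 0.3, -0.1]
grip_width: 0.0699
```

```bash
python3 - <<'E'
from station import readout,cams
from h import *
s=readout.state();rep(s);print(s['q'].round(2))
C={n:cams.capture(n) for n in('wrist','scene','top')}
L=[]
for n,c in C.items():
    im=c['img'].copy();u=proj(c,[.501,-.2577,.09])
    print(n,u.round(0),'cap pred',proj(c,[.501,-.2577,.168]).round(1),'foot',proj(c,[.501,-.2577,.018]).round(1))
    if n=='wrist': cv2.circle(im,tuple(int(v) for v in proj(c,[.501,-.2577,.168])),3,(0,255,255),1);L.insert(0,cv2.resize(im,(480,360)))
    else:
        x,y=np.clip(u.astype(int),60,400 if n=='scene' else 560);y=min(y,419);L.append(cv2.resize(im[y-60:y+60,x-53:x+54],(160,180),interpolation=0))
o=np.vstack([L[1],L[2]]);cv2.imwrite('pics/end.png',cv2.resize(np.hstack([L[0],o]),(800,450))[:,:,::-1])
E
```

```text
t 30.05 pos [ 0.501  -0.256   0.3015] down [ 0.078 -0.033 -0.996] yawz -112.17 q7 -1.31 F [-0.8  0.3 -0.1] w 0.0699
[-0.65  0.24  1.21  1.87 -0.27  1.11 -1.31]
wrist [326. 230.] cap pred [326.8 244. ] foot [326.1 220.5]
scene [277. 354.] cap pred [275.1 349.7] foot [278.6 356.7]
top [454. 251.] cap pred [463.4 247.6] foot [446.5 254.6]
```

View pics/end.png

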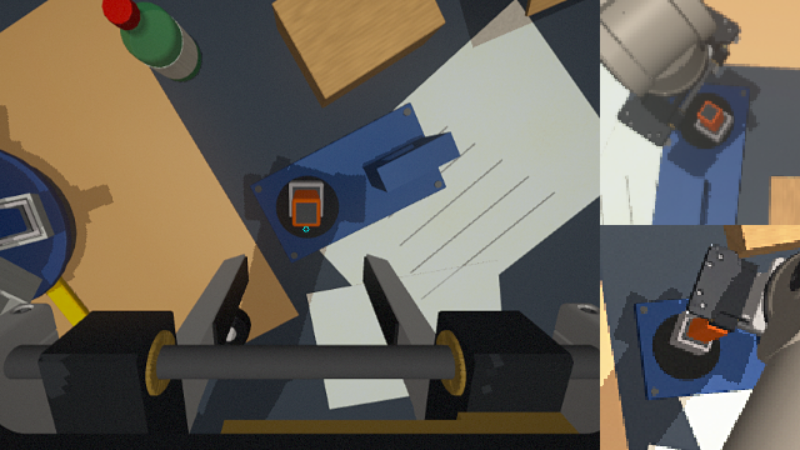

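The last picture shows the gauge standing upright on the pad, with its cap at about wrist (326,227). I'll triangulate the cap and foot numerically to check the lean and centring, without viewing another picture.

```bash
python3 - <<'E'
from station import readout,cams
from h import *
C=[cams.capture(n) for n in('wrist','scene')]
W,S=C
# cap: orange-framed grey square; use the orange mask's min-area outline per view
from scipy.optimize import least_squares
def sil(c,prm,sh):
    x,y,lx,ly,yaw=prm;r=R.from_rotvec([lx,ly,0])*R.from_euler('z',yaw);m=np.zeros(sh,np.uint8)
    for a,z0,z1 in((.022,0,.045),(.017,.045,.052),(.014,.052,.15)):
        P=[proj(c,np.r_[x,y,.018]+r.apply([i*a,j*a,z])) for z in(z0,z1) for i in(1,-1) for j in(1,-1)]
        cv2.fillConvexPoly(m,np.int32(np.round(cv2.convexHull(np.float32(P))*16)),255,cv2.LINE_8,4)
    return m
def fg(c):
    h=cv2.cvtColor(c['img'],cv2.COLOR_RGB2HSV);m=cv2.inRange(h,(2,150,90),(16,255,255))|cv2.inRange(h,(0,0,95),(180,60,255))
    w=np.zeros_like(m);u=proj(c,[.501,-.2577,.018]);k=c['K'][0,0]*.042/np.linalg.norm(np.array(c['origin'])-[.501,-.2577,.018]);cv2.circle(w,tuple(int(v) for v in u),int(k),255,-1)
    m&=w;return cv2.morphologyEx(m,cv2.MORPH_CLOSE,np.ones((25,25) if c is W else (9,9)))
F=[fg(c) for c in C];print([int(np.count_nonzero(f)) for f in F])
def cost(p):return -sum(np.count_nonzero(f&(m:=sil(c,p,f.shape)))/np.count_nonzero(f|m) for f,c in zip(F,C))
from scipy.optimize import differential_evolution as de
b=de(cost,[(.475,.525),(-.285,-.23),(-.25,.25),(-.25,.25),(-.5,1.2)],maxiter=40,popsize=12,seed=1)
print('IoU sum',-b.fun,'pos',b.x[:2].round(4),'lean deg',np.degrees(b.x[2:4]).round(1),'yaw',np.degrees(b.x[4]).round(1))
m=cv2.inRange(cv2.cvtColor(W['img'],cv2.COLOR_RGB2HSV),(0,0,40),(180,70,110));k,l,st,ce=cv2.connectedComponentsWithStats(m);i=l[227,326];print('cap',st[i],ce[i],plane(W,ce[i],.168))
E
```

```text
[1608, 247]
IoU sum 1.7754043453702155 pos [ 0.5133 -0.2593] lean deg [2.1 1.5] yaw 66.8
cap [315 216  22  22 449] [325.21158129 226.06458797] [ 0.51631937 -0.26280137  0.168     ]
```

```bash
python3 - <<'E'
from station import readout,cams
from h import *
h=np.array([np.cos(np.radians(-22.2)),np.sin(np.radians(-22.2))])
W=cams.capture('wrist');g=cv2.cvtColor(W['img'],cv2.COLOR_RGB2HSV)
print('column 326 rows 175-265:',[tuple(int(v) for v in W['img'][y,326]) for y in range(176,264,2)])
print('row 205 cols',[(x,int(W['img'][205,x].sum())) for x in range(288,368,2)])
for hh in(-.045,.045):print('pad edge h',hh,proj(W,[*(np.array([.501,-.2577])+hh*h),.018]).round(1))
for off in(0,.012):
    print('off',off,'foot top far edge',proj(W,[*(np.array([.501,-.2577])+(off+.022)*h),.063]).round(1))
E
```

```text
column 326 rows 175-265: [(54, 80, 122), (39, 60, 96), (20, 45, 75), (32, 47, 81), (34, 49, 81), (30, 50, 86), (31, 33, 28), (32, 30, 32), (63, 58, 61), (82, 75, 75), (130, 125, 122), (122, 114, 114), (54, 58, 55), (95, 38, 24), (108, 45, 14), (104, 42, 5), (109, 46, 11), (100, 42, 15), (154, 60, 0), (177, 76, 0), (74, 60, 59), (63, 64, 64), (61, 59, 59), (61, 62, 59), (60, 62, 59), (64, 62, 62), (59, 59, 58), (60, 62, 58), (62, 60, 59), (62, 60, 60), (59, 60, 60), (165, 70, 26), (156, 59, 3), (23, 34, 36), (38, 35, 34), (38, 39, 32), (33, 35, 31), (29, 32, 29), (30, 29, 26), (30, 42, 75), (29, 47, 76), (33, 48, 77), (32, 49, 77), (37, 52, 79)]
row 205 cols [(288, 174), (290, 160), (292, 158), (294, 167), (296, 161), (298, 93), (300, 75), (302, 79), (304, 95), (306, 41), (308, 382), (310, 397), (312, 176), (314, 155), (316, 163), (318, 138), (320, 151), (322, 143), (324, 179), (326, 154), (328, 174), (330, 173), (332, 150), (334, 166), (336, 168), (338, 163), (340, 330), (342, 391), (344, 140), (346, 95), (348, 87), (350, 81), (352, 90), (354, 91), (356, 88), (358, 171), (360, 161), (362, 159), (364, 156), (366, 172)]
pad edge h -0.045 [325.5 253. ]
pad edge h 0.045 [325.6 186.2]
off 0 foot top far edge [325.7 207.3]
off 0.012 foot top far edge [325.7 197.2]
```

The gauge is upright, but its centre is about 13-14 mm off the pad's centre. It's still on the pad, with only 2-4 mm to spare at the corners. There's time to mend this, so I'll regrip centred and shift it back.

Request:
step_arm:
  increments:
    - {"hand": 7,"x": 1.5,"y": 0,"z": 0.05,"twist": 0}
    - {"hand": 7,"x": 2.5,"y": 0,"z": 0,"twist": 0}
    - {"hand": 7,"x": 2.5,"y": 0,"z": 0,"twist": 0}
    - {"hand": 7,"x": 2.5,"y": 0,"z": 0,"twist": 0}
    - {"hand": 7,"x": 2.5,"y": 0,"z": 0,"twist": 0}
    - {"hand": 7,"x": 2.5,"y": 0,"z": 0,"twist": 0}
    - {"hand": 7,"x": 2,"y": 0.06,"z": 0,"twist": 0}
    - {"hand": 7,"x": 0,"y": 0,"z": 0,"twist": 0}
    - {"hand": 7,"x": 0,"y": 0,"z": 0,"twist": 0}

```text
t: 31.25
tool_pos: [0.5133, -0.2629, 0.1422]
orientation: [0.419, 0.602, 0.369, -0.571]
contact_force: [0.5, -0.5, 0.4]
grip_width: 0.0702
```

Request:
step_arm:
  increments:
    - {"hand": 5,"x": 0,"y": 0,"z": 0,"twist": 0}
    - {"hand": 3.6,"x": 0,"y": 0,"z": 0,"twist": 0}
    - {"hand": 3.2,"x": 0,"y": 0,"z": 0,"twist": 0}
    - {"hand": 3.2,"x": 0,"y": 0,"z": 0,"twist": 0}
    - {"hand": 3.0,"x": 0,"y": 0,"z": 0,"twist": 0}
    - {"hand": 2.6,"x": 0,"y": 0,"z": 0,"twist": 0}
    - {"hand": 2.2,"x": 0,"y": 0,"z": 0,"twist": 0}
    - {"hand": 2.2,"x": 0,"y": 0,"z": 0,"twist": 0}
    - {"hand": 2.2,"x": 0,"y": 0,"z": 0,"twist": 0}
  squeeze: 10

```text
t: 32.15
tool_pos: [0.5139, -0.2623, 0.1426]
orientation: [0.419, 0.603, 0.369, -0.57]
contact_force: [0.1, 1.2, 4.1]
grip_width: 0.0279
```

```bash
python3 q.py
```

```text
t 32.15 pos [ 0.5139 -0.2623  0.1426] down [ 0.078 -0.033 -0.996] yawz -112.2 q7 -1.09 F [0.1 1.2 4.1] w 0.0279
tool-axis cm to goal [-5.84 -0.88  0.07]
[-0.387  0.47   0.965  2.01  -0.538  0.836 -1.087]
```

Request:
step_arm:
  increments:
    - {"hand": 2.2,"x": 0,"y": 0,"z": 0,"twist": 0}
    - {"hand": 2.2,"x": 0,"y": 0,"z": 0,"twist": 0}
    - {"hand": 2.2,"x": -0.2,"y": 0.02,"z": 0,"twist": 0}
    - {"hand": 2.2,"x": -0.2,"y": 0.02,"z": 0,"twist": 0}
    - {"hand": 2.2,"x": -0.04,"y": -0.45,"z": 0,"twist": 0}
    - {"hand": 2.2,"x": -0.04,"y": -0.45,"z": 0,"twist": 0}
    - {"hand": 2.2,"x": -0.04,"y": -0.45,"z": 0,"twist": 0}
    - {"hand": 2.2,"x": 0,"y": 0,"z": 0,"twist": 0}
    - {"hand": 2.2,"x": 0.1,"y": 0,"z": 0,"twist": 0}
    - {"hand": 2.2,"x": 0.1,"y": 0,"z": 0,"twist": 0}
    - {"hand": 2.2,"x": 0.1,"y": -0.02,"z": 0,"twist": 0}
    - {"hand": 2.2,"x": 0,"y": 0,"z": 0,"twist": 0}
  squeeze: 22

```text
t: 33.35
tool_pos: [0.5013, -0.2573, 0.1433]
orientation: [0.419, 0.603, 0.369, -0.57]
contact_force: [-0.6, 0.3, -3.8]
grip_width: 0.0278
```

Request:
step_arm:
  increments:
    - {"hand": 2.2,"x": 0.08,"y": 0,"z": 0,"twist": 0}
    - {"hand": 2.2,"x": 0.0,"y": 0,"z": 0,"twist": 0}

```text
t: 33.55
tool_pos: [0.5014, -0.2574, 0.1427]
orientation: [0.419, 0.603, 0.369, -0.57]
contact_force: [0.1, 0.5, -3.1]
grip_width: 0.0278
```

Request:
step_arm:
  increments:
    - {"hand": 2.2,"x": 0.06,"y": 0,"z": 0,"twist": 0}
    - {"hand": 2.2,"x": 0.0,"y": 0,"z": 0,"twist": 0}

```text
t: 33.75
tool_pos: [0.5017, -0.2575, 0.1426]
orientation: [0.419, 0.603, 0.369, -0.57]
contact_force: [-3.1, 1.7, 6.8]
grip_width: 0.0279
```

Contact is made. I'll loosen gently, open and retreat.

Request:
step_arm:
  increments:
    - {"hand": 2.6,"x": -0.04,"y": 0,"z": 0,"twist": 0}
    - {"hand": 2.6,"x": 0,"y": 0,"z": 0,"twist": 0}
    - {"hand": 2.6,"x": 0,"y": 0,"z": 0,"twist": 0}
    - {"hand": 3.0,"x": 0,"y": 0,"z": 0,"twist": 0}
    - {"hand": 3.4,"x": 0,"y": 0,"z": 0,"twist": 0}
    - {"hand": 4.5,"x": 0,"y": 0,"z": 0,"twist": 0}
    - {"hand": 6,"x": 0,"y": 0,"z": 0,"twist": 0}
    - {"hand": 7,"x": 0,"y": 0,"z": 0,"twist": 0}
    - {"hand": 7,"x": 0,"y": 0,"z": 0,"twist": 0}
    - {"hand": 7,"x": 0,"y": 0,"z": 0,"twist": 0}
  squeeze: 4

```text
t: 34.75
tool_pos: [0.5015, -0.2574, 0.1426]
orientation: [0.419, 0.603, 0.369, -0.57]
contact_force: [-0.0, -0.5, -1.5]
grip_width: 0.0689
```

Request:
step_arm:
  increments:
    - {"hand": 7,"x": -1,"y": 0.1,"z": 0,"twist": 0}
    - {"hand": 7,"x": -2,"y": 0.2,"z": 0,"twist": 0}
    - {"hand": 7,"x": -2.5,"y": 0.22,"z": 0,"twist": 0}
    - {"hand": 7,"x": -2.5,"y": 0.22,"z": 0,"twist": 0}
    - {"hand": 7,"x": -2.5,"y": 0.22,"z": 0,"twist": 0}
    - {"hand": 7,"x": -2.5,"y": 0.22,"z": 0,"twist": 0}
    - {"hand": 7,"x": -2.5,"y": 0.22,"z": 0,"twist": 0}
    - {"hand": 7,"x": 0,"y": 0,"z": 0,"twist": 0}
    - {"hand": 7,"x": 0,"y": 0,"z": 0,"twist": 0}

```text
t: 35.65
tool_pos: [0.5024, -0.2574, 0.2986]
orientation: [0.419, 0.603, 0.369, -0.57]
contact_force: [-0.0, 0.2, -0.0]
grip_width: 0.0699
```

```bash
python3 - <<'E'
from station import readout,cams
from h import *
rep(readout.state());W,S=cams.capture('wrist'),cams.capture('scene')
m=cv2.inRange(cv2.cvtColor(W['img'],cv2.COLOR_RGB2HSV),(0,0,40),(180,70,110))
u=proj(W,[.501,-.2577,.168]).astype(int);k,l,st,ce=cv2.connectedComponentsWithStats(m);i=l[u[1],u[0]]
print('pred',u,'cap',st[i],ce[i].round(1),'xy at z168',plane(W,ce[i],.168).round(4))
print('col',u[0],[(y,tuple(int(v) for v in W['img'][y,u[0]])) for y in range(176,262,3)])
h=np.array([np.cos(np.radians(-22.2)),np.sin(np.radians(-22.2))]);c=np.array([.501,-.2577])
for n,a,z in(('pad far',.045,.018),('pad near',-.045,.018),('foot far bottom',.022,.018),('foot far top',.022,.063)):print(n,proj(W,[*(c+a*h),z]).round(1))
for a,n in((-171,'dot'),):
    g=np.radians(a);uv,ar=blob(S['img'],proj(S,[.643+.08*np.cos(g),.165+.08*np.sin(g),.225]),(5,150,100),(18,255,255),10);v=plane(S,uv,.225)[:2]-[.643,.165];print('wheel dot ang',np.degrees(np.arctan2(v[1],v[0])),ar)
E
```

```text
t 35.65 pos [ 0.5024 -0.2574  0.2986] down [ 0.079 -0.033 -0.996] yawz -112.18 q7 -1.3 F [-0.   0.2 -0. ] w 0.0699
pred [326 246] cap [316 235  21  21 420] [325.9 244.6] xy at z168 [ 0.503  -0.2583  0.168 ]
col 326 [(176, (51, 81, 123)), (179, (45, 68, 104)), (182, (31, 48, 80)), (185, (29, 50, 79)), (188, (37, 53, 90)), (191, (27, 24, 29)), (194, (36, 37, 36)), (197, (33, 29, 32)), (200, (28, 28, 30)), (203, (32, 28, 30)), (206, (78, 75, 75)), (209, (127, 122, 121)), (212, (114, 109, 105)), (215, (57, 64, 68)), (218, (104, 39, 0)), (221, (107, 45, 18)), (224, (107, 44, 11)), (227, (109, 47, 11)), (230, (156, 67, 1)), (233, (154, 67, 14)), (236, (60, 62, 60)), (239, (60, 58, 60)), (242, (63, 65, 63)), (245, (62, 63, 61)), (248, (65, 62, 64)), (251, (62, 63, 63)), (254, (59, 59, 56)), (257, (166, 68, 4)), (260, (30, 48, 81))]
pad far [325.7 188.2]
pad near [325.6 255.3]
foot far bottom [325.7 205.8]
foot far top [325.8 209.6]
wheel dot ang -172.06662150670755 42.0
```

The gauge is upright and within about 2 mm of the pad centre. The foot's edge row is 206, against a prediction of 205.8. The wheel hasn't moved since it was turned, so I'll hand in.

```bash
python3 -c "
from station import manip
print(manip.job_done())"
```

```text
the job is handed in; nothing more can be done
None
```

I turned the rack by its knob, drew the orange gauge out and stood it upright on the pad, then let go and handed the job in at about 36 s of the 64 s allowed.

**Last checks**
- **Rack:** the orange pocket is at about -171° to -172°, against about -170.7° for the pointer. That is well inside the 10° tolerance, and the scene camera gave the same angle at the end as before the draw.
- **Gauge:** its end cap is at (0.503, -0.258) and the pad centre at (0.501, -0.258). The foot edge also matches its predicted place on the pad. The gripper was open, clear above the gauge and reading no contact force.

**What went wrong or disagreed**
- **Arm posture:** on the way to the pad, joint 2 reached its range end (about -0.495 for a limit of -0.5). Joint 3 read up to 1.374 against its 1.37 limit. I recovered by lifting and twisting the tool. The tool kept a lean of about 5°, which did not stop the gauge standing upright.
- **Righting the gauge:** the tool cannot tilt, so I rocked the gauge upright on the edge of its foot. The first touch on the pad pressed with about 20 N.
- **Placing:** the first release left the gauge about 13 mm off centre, so I gripped it again and moved it to the middle.
- **Not measured:** I did not measure the other gauges or the loose items at the end. Nothing looked disturbed in the parts of the views I saw.

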